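# Set out the slide-staining station

## Robot

A 6-joint arm with a two-finger parallel gripper is mounted at the origin on the work surface. World frame = base frame: x ahead of the robot, y to its left, z up, the work surface at z = 0. Lengths are in m, angles in rad, forces in N, time in s.
With the tool pointing down it reaches from about 0.35 to 0.975 m from the base axis. Payload 4.9 kg.
Tool frame: the origin (TCP) lies on the centre line of the jaws, within the pads' length; the fingertips stand ctrl.nose_length ahead of it and the grasp point (between the pads) lies 2 mm behind it (ctrl.nose_length is the distance from the TCP to the fingertips, in m); z points along the fingers, y is the direction in which the jaws open and shut (so a half turn about z gives the same grasp; the last joint's range is limited). The gripper opens to 85 mm and grips with 20 to 120 N. Pads are 22 mm wide; open, the fingers measure 114 mm over their backs; the gripper's body (76 mm by 85 mm) begins 54 mm behind the grasp point. The pads swing forward as they close: fully open they stand 13 mm farther back than shut.
Start: joints at [-1.395, 0.053, 1.613, -0, 1.476, -0.119], TCP at [0.182, -0.598, 0.248] pointing down, gripper open.
Joint ranges: [-3.01, 3.01], [-1.01, 2.22], [0.06, 2.58], [-1.02, 4.17], [0.09, 2.62], [-3.14, 3.14]. Speed limits (rad/s): [2.57, 2.57, 3.14, 3.14, 3.14, 3.14].

## Interface

Orientations are given as a rotation vector (axis times angle).
In Python, from station import sensors, get_image, order, ctrl gives the robot as it stands.
- The arm moves only by the tool move_arm, never from a script. Its argument "increments" is a list of rows, each a list of 5 numbers: the shift along the tool's x, y, z in cm, then the turn about the tool's z in degrees, then the finger opening in cm, from 0 to 8.54. In form: [[dx, dy, dz, twist, gripper], ...]. A call has 1 to 5 rows; each row is the pose to reach, as a shift and turn from the pose commanded when the call began, along the tool's axes at that moment; what a row does not reach only later rows make up. A row lasts 1/8 s, in which the tool goes at most 62.5 mm and 10.7 degrees, less where a joint would pass 70% of its speed; a pose out of reach is approached as far as the arm can. A call with a gripper value outside its range is refused whole. The fingers move at their own pace and stop on an object; "newtons" is the grip in N (left out, the last holds). Time passes only in rows, so rows that repeat a pose let the fingers close. It gives the time, the measured TCP pose, the force and the opening at its end, in the units of the state.
- sensors.get_obs(): the state, without advancing time (a new reading comes with each control period).
- get_image(name): name is "side" or "top" or "wrist"; returns a dict with "image" (480x640x3 uint8, red, green, blue), "K" (3x3 intrinsics, pixels), "D" ([k1, k2, p1, p2, k3] as OpenCV has them; the pictures are not rectified), "R" (3x3) and "t" (3): a world point X has camera coordinates R X + t. Camera axes: x right, y down, z forward; pixel columns grow to the right and rows downward; lengths in m; the calibration is good to about 2 mm. A picture is of the moment at which its call begins. There is no depth.
- order.finish_job(): hands the job in, once; it reports no verdict.
The state is a dict: "t": time; "q": joint angles; "dq": joint speeds; "effort": joint torques, N m; "tool_pos": TCP position; "tool_rot": TCP orientation; "contact_force": force on the tool from outside, world axes, zero at the start; "wrist_torque": the same for the moment, N m; "opening": finger opening in m.
Only numpy, scipy, OpenCV 4.12 (cv2) and the standard library are available. Lean on these libraries where they do the work, as an engineer would, in place of code of your own. Each camera call takes 0.05 s, during which the arm holds its last target.

## Task

Set out the slide-staining station: stand the jar, the two bottles and the open slide box each in the black catch tray that matches its base in shape and size, flat on the tray's floor inside the rim. Only when the slide box is in its tray, put the lid on it, lying flat and square with the notch in the lid around the key on the box. Set everything down gently and keep the jar and bottles upright.

Things in the scene. Friction and masses are not known exactly. Their poses are not given: they have to be found in the camera images.
- slide_box: Open white rectangular box with glass slides inside, 100 (x) by 56 (y) mm, walls 4 mm, rim 44 mm high. An upright key, 8 (x) by 12 (y) mm, stands inside its +x end at x = +44, y = 0 mm, its top 56 mm above the underside (12 above the rim). At the start +x points away from the robot, within 0.5 rad of world x. Loose. Origin at the centre of its underside, z up.
- box_lid: White lid plate, 100 (x) by 56 (y) by 6 mm, with a central upright grip bar, 44 (x) by 12 (y) mm, from 6 to 38 mm high. Its +x end has an open notch, y = -10 to 10, x = 34 to 50 mm, for the box key. On the box: same axes as the box, origin 44 mm above the box origin. At the start +x points away from the robot, within 0.5 rad of world x. Loose. Origin at the centre of its underside, z up.
- jar: Large round white specimen jar with a white cap of the same width, diameter 64 mm, 74 mm high (the body is straight up to 56 mm). Loose. Origin at the centre of its underside, z up.
- small_bottle: Small round amber glass bottle, diameter 36 mm, straight up to 54 mm, then narrowing to a grey cap 24 mm across; 76 mm high. Loose. Origin at the centre of its underside, z up.
- square_bottle: Square white bottle, 46 by 46 mm, sides along its x and y axes, flat sides up to 58 mm, then a round grey cap 30 mm across; 78 mm high. Loose. Origin at the centre of its underside, z up.
- tray_box: Black rectangular catch tray for the slide box, inside 120 (x) by 76 (y) mm, outside 128 by 84 mm. Fixed to the bench. Origin at the centre of its underside on the bench, z up. Floor 3 mm thick (its upper face is 3 mm above the origin), rim 4 mm thick, 8 mm high above the bench. Its long side lies within about 0.5 rad of the world x axis at the start.
- tray_square: Black square catch tray for the square bottle, inside 66 by 66 mm, outside 74 by 74 mm, sides along its x and y axes. Fixed to the bench. Origin at the centre of its underside on the bench, z up. Floor 3 mm thick (its upper face is 3 mm above the origin), rim 4 mm thick, 8 mm high above the bench.
- tray_large: Large round black catch tray for the jar, inside diameter 84 mm, outside 92 mm. Fixed to the bench. Origin at the centre of its underside on the bench, z up. Floor 3 mm thick (its upper face is 3 mm above the origin), rim 4 mm thick, 8 mm high above the bench.
- tray_small: Small round black catch tray for the small bottle, inside diameter 56 mm, outside 64 mm. Fixed to the bench. Origin at the centre of its underside on the bench, z up. Floor 3 mm thick (its upper face is 3 mm above the origin), rim 4 mm thick, 8 mm high above the bench.

How it is judged:
On the way, in this order (a step that is already met when the one before it is completed fails the run):
1. the slide box stands flat in its rectangular tray (horizontal distance between slide_box and tray_box below 0.0155 m and z of slide_box in the frame of tray_box below 0.006 m and angle between slide_box's own z axis and vertical below 0.06 rad and linear speed of slide_box below 0.02 m/s), for 0.2 s.
2. the lid lies on the slide box in its tray, notch around the key (all of step 1 and x of box_lid in the frame of slide_box between -0.01 and 0.01 m and y of box_lid in the frame of slide_box between -0.008 and 0.008 m and z of box_lid in the frame of slide_box between 0.041 and 0.0465 m and angle between the x axis of box_lid and the x axis of slide_box, either way round below 0.15 rad and angle between box_lid's own z axis and vertical below 0.05 rad and linear speed of box_lid below 0.02 m/s), for 0.2 s.
At the end, for the whole second after the job is handed in: Jar, small bottle, square bottle and box stand upright on their tray floors, within 13, 13, 14, 15.5 mm of the tray centres; the lid lies flat on the box rim, notch around key, within 10 mm lengthwise, 8 mm sideways and 0.15 rad of the box; all at rest (all of step 2 and horizontal distance between jar and tray_large below 0.013 m and z of jar in the frame of tray_large below 0.006 m and angle between each of jar, small_bottle, square_bottle's own z axis and vertical below 0.06 rad and linear speed of each of jar, small_bottle, square_bottle below 0.02 m/s and horizontal distance between small_bottle and tray_small below 0.013 m and z of small_bottle in the frame of tray_small below 0.006 m and horizontal distance between square_bottle and tray_square below 0.014 m and z of square_bottle in the frame of tray_square below 0.006 m); the robot touches nothing.
It fails at once if the jar or a bottle is tipped over (angle between any of jar, small_bottle, square_bottle's own z axis and vertical above 0.7 rad).
It fails at once if a thing is dropped from more than about 25 mm ((linear speed of jar above 0.7 m/s and contact force between jar and the fingers below 0.05 N) or (linear speed of small_bottle above 0.7 m/s and contact force between small_bottle and the fingers below 0.05 N) or (linear speed of square_bottle above 0.7 m/s and contact force between square_bottle and the fingers below 0.05 N) or (linear speed of slide_box above 0.7 m/s and contact force between slide_box and the fingers below 0.05 N) or (linear speed of box_lid above 0.7 m/s and contact force between box_lid and the fingers below 0.05 N)).
It also fails if it takes over 125 s, if anything falls off the work surface, if the arm or the gripper's body presses on something with over 40 N, if the wrist force passes 120 N, or if a joint passes its speed limit or range.

## Working session

There is one attempt and no reset: what is moved stays moved. The work goes in short steps, Python scripts to look and compute and a tool call to move; the robot and the scene stay as the last step left them, time stands still between calls to the robot, and variables do not carry over. Pictures are saved under pics/ and viewed, and the job is handed in when it is done.

Besides the shell and the picture viewer there is one more tool, called after "Call:" as a command line: name --pt "numbers of a row" for each row, then --argument value for the rest. move_arm: Moves the arm, as the interface text tells. Its arguments: {"type":"object","properties":{"increments":{"type":"array"},"newtons":{"type":"number"}},"required":["increments"]}

```bash
ls; mkdir -p pics; python3 - <<'E'
from station import sensors, get_image, order, ctrl
import cv2
print(sensors.get_obs()); print(ctrl.nose_length)
for n in ["side","top","wrist"]:
    d=get_image(n); cv2.imwrite(f"pics/{n}0.png",d["image"][:,:,::-1]); print(n,d["K"],d["D"],d["R"],d["t"])
E
```

```text
pics
{'t': 0.0, 'q': array([-1.39499387e+00,  5.33687459e-02,  1.61434964e+00, -2.14804705e-05,
        1.47600208e+00, -1.19055594e-01]), 'dq': array([-0.00108156,  0.00196336, -0.00237111,  0.00013828,  0.00087198,
        0.00083887]), 'effort': array([ 2.82885139e-04, -3.93683338e+01, -3.70175672e+01, -1.59381507e-04,
        7.02486388e-03,  1.01444238e-05]), 'tool_pos': array([ 0.18148139, -0.59743145,  0.24702238]), 'tool_rot': array([-3.10540893e+00, -4.61176784e-01,  1.28307675e-04]), 'contact_force': array([-0.85724613, -0.23211543, -0.20187078]), 'wrist_torque': array([ 0.04866756,  0.03818865, -0.0543653 ]), 'opening': 0.08567544893453809}
0.017
side [[551.89440727   0.         324.29917998]
 [  0.         551.89440727 234.94449719]
 [  0.           0.           1.        ]] [0.00279317 0.         0.         0.         0.        ] [[-0.98433741 -0.1757372   0.01401103]
 [-0.13131031  0.67781868 -0.72340821]
 [ 0.1176328  -0.71391755 -0.69027839]] [0.47119702 0.08808852 1.24191897]
top [[550.88482799   0.         328.30330855]
 [  0.         550.88482799 234.99519648]
 [  0.           0.           1.        ]] [-0.16174214  0.          0.          0.          0.        ] [[-0.02741868 -0.99928551 -0.02601335]
 [-0.99880444  0.0284405  -0.03975956]
 [ 0.04047099  0.02489209 -0.9988706 ]] [0.01491093 0.49328155 1.10428013]
wrist [[422.3174067    0.         313.24461354]
 [  0.         422.3174067  245.29572413]
 [  0.           0.           1.        ]] [-0.06867535  0.          0.          0.          0.        ] [[ 0.29008916 -0.95699594 -0.00265496]
 [-0.91601099 -0.27846669  0.28875626]
 [-0.27707788 -0.08133309 -0.95739896]] [-0.62433834 -0.03787608  0.37995844]
```

View pics/top0.png

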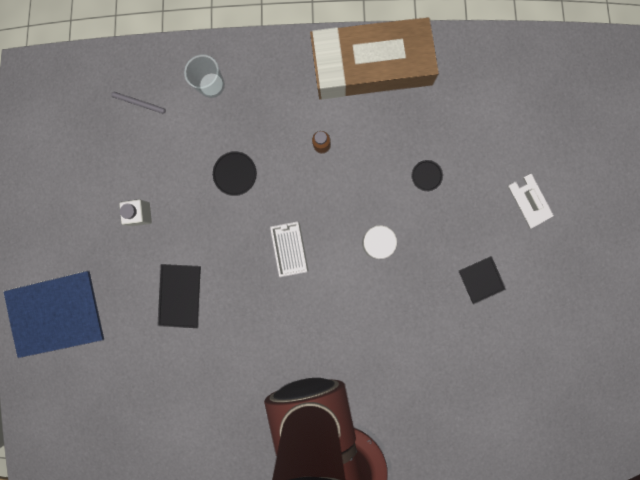

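View pics/side0.png

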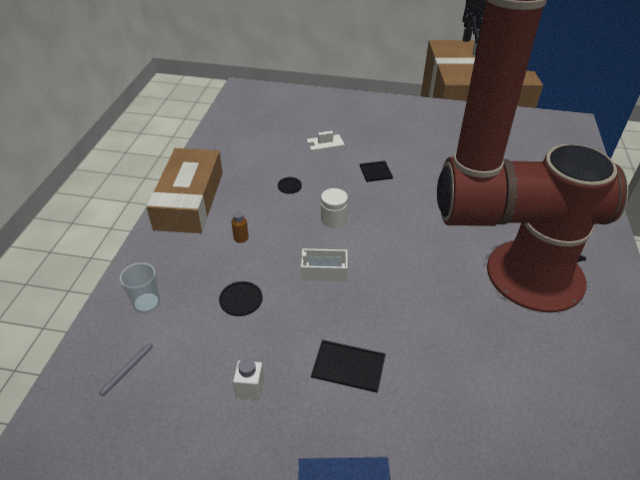

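View pics/wrist0.png

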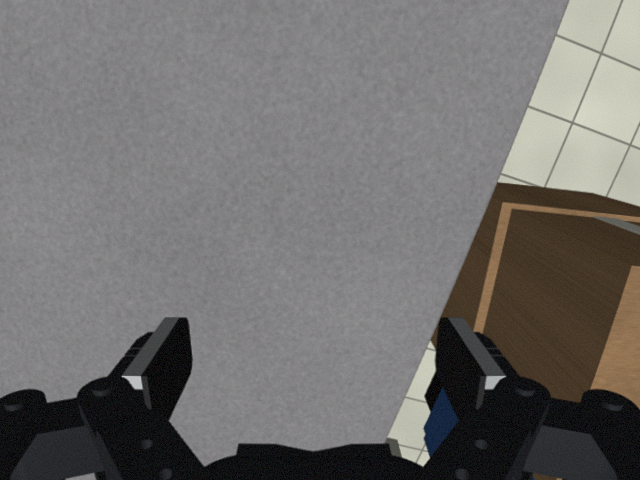

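```bash
cat > h.py <<'E'
import numpy as np, cv2
from station import sensors, get_image, order, ctrl
from scipy.spatial.transform import Rotation as Ro
def ray(d,pts,z):
    pts=np.atleast_2d(np.asarray(pts,float))
    n=cv2.undistortPoints(pts.reshape(-1,1,2),d["K"],np.array(d["D"])).reshape(-1,2)
    v=np.c_[n,np.ones(len(n))]@d["R"]; C=-d["R"].T@d["t"]
    s=(z-C[2])/v[:,2]
    return (C+s[:,None]*v)[:,:2]
def proj(d,P):
    P=np.atleast_2d(np.asarray(P,float))
    return cv2.projectPoints(P,cv2.Rodrigues(d["R"])[0],d["t"],d["K"],np.array(d["D"]))[0].reshape(-1,2)
def show(d,name,box=None,s=1,pts=None):
    im=d["image"][:,:,::-1].copy(); x0=y0=0
    if box: x0,y0,x1,y1=box; im=im[y0:y1,x0:x1]
    im=cv2.resize(im,None,fx=s,fy=s,interpolation=cv2.INTER_CUBIC)
    for p in ([] if pts is None else pts): cv2.circle(im,(int((p[0]-x0+.5)*s),int((p[1]-y0+.5)*s)),2,(0,0,255),-1)
    cv2.imwrite("pics/"+name+".png",im)
def go(x,y,z,yaw):
    """shift in tool axes (cm) and twist (deg) to bring tool to xyz, tool-x heading yaw (deg, mod 180)"""
    o=sensors.get_obs(); R=Ro.from_rotvec(o["tool_rot"]).as_matrix()
    dl=R.T@(np.array([x,y,z])-o["tool_pos"])*100
    cur=np.degrees(np.arctan2(R[1,0],R[0,0]))
    dy=(yaw-cur+90)%180-90
    print("t",round(o["t"],2),"pos",o["tool_pos"].round(4),"yaw",round(cur,1),"q6",o["q"][5].round(2),"open",round(o["opening"],4),"F",o["contact_force"].round(1))
    print("shift cm",dl.round(2),"twist",round(-dy,1),"tilt",R[:,2].round(3))
E
python3 - <<'E'
from h import *
d=get_image("top"); im=d["image"]; np.save("top0.npy",d,allow_pickle=True)
hsv=cv2.cvtColor(im,cv2.COLOR_RGB2HSV)
blk=((hsv[...,2]<48)).astype(np.uint8); wh=((hsv[...,2]>165)&(hsv[...,1]<60)).astype(np.uint8)
am=((hsv[...,1]>120)&(hsv[...,0]<20)).astype(np.uint8)
for nm,m,z in [("blk",blk,.008),("wh",wh,.0),("am",am,0)]:
    for c in cv2.findContours(m,cv2.RETR_EXTERNAL,cv2.CHAIN_APPROX_NONE)[0]:
        a=cv2.contourArea(c)
        if 80<a<6000 and c[:,0,1].min()>100 and c[:,0,1].max()<370:
            r=cv2.minAreaRect(c); w=ray(d,c[:,0],z); 
            rw=cv2.minAreaRect((w*1000).astype(np.float32))
            print(nm,a,np.round(r[0]),"world rect c",np.round(rw[0],1),np.round(rw[1],1),round(rw[2],1))
show(d,"box",(250,200,330,290),8)
show(d,"lid",(490,160,570,240),8)
show(d,"sq",(100,180,170,240),8)
show(d,"sm",(290,110,350,170),8)
E
```

```text
blk 699.5 [178. 296.] world rect c [377.  316.1] [ 75.3 121.3] 86.4
blk 1301.0 [234. 173.] world rect c [627. 192.] [84.  83.2] 88.0
wh 825.5 [380. 242.] world rect c [ 477.7 -103.6] [65.3 67.3] 88.3
wh 1398.0 [288. 249.] world rect c [467.8  84.5] [105.5  58.7] 9.0
wh 200.5 [131. 212.] world rect c [555.2 417.5] [47.9 45.6] 3.6
wh 1140.0 [531. 200.] world rect c [ 553.6 -420.8] [101.1  57.1] 26.0
```

```bash
python3 - <<'E'
from h import *
d=np.load("top0.npy",allow_pickle=True).item(); im=d["image"]
g=cv2.cvtColor(im,cv2.COLOR_RGB2GRAY); g=cv2.GaussianBlur(g,(3,3),0)
print(g[296,140],g[296,180],g[173,234],g[173,200])
for nm,(u,v,r) in dict(box=(180,296,50),large=(234,173,45),small=(427,175,35),sq=(482,280,40)).items():
    roi=g[v-r:v+r,u-r:u+r]; t,_=cv2.threshold(roi,0,255,cv2.THRESH_OTSU)
    t=(np.median(roi[:6])+g[v,u])/2
    m=(roi<t).astype(np.uint8)
    c=max(cv2.findContours(m,cv2.RETR_EXTERNAL,cv2.CHAIN_APPROX_NONE)[0],key=cv2.contourArea)[:,0]+[u-r,v-r]
    w=(ray(d,c,.004)*1000).astype(np.float32)
    rw=cv2.minAreaRect(w); print(nm,t,"rect",np.round(rw[0],1),np.round(rw[1],1),round(rw[2],1),"circ",np.round(cv2.minEnclosingCircle(w)[0],1))
# lid plate, box rim
hsv=cv2.cvtColor(im,cv2.COLOR_RGB2HSV)
wh=((hsv[...,2]>150)&(hsv[...,1]<60)).astype(np.uint8)
for nm,p,z in [("box",(288,249),.044),("lid",(531,200),.006),("jar",(380,242),.074),("sq",(131,212),.058)]:
    for c in cv2.findContours(wh,cv2.RETR_EXTERNAL,cv2.CHAIN_APPROX_NONE)[0]:
        if cv2.contourArea(c)>100 and cv2.pointPolygonTest(c,p,True)>-8:
            w=(ray(d,c[:,0],z)*1000).astype(np.float32); rw=cv2.minAreaRect(w)
            print(nm,"rect",np.round(rw[0],1),np.round(rw[1],1),round(rw[2],1),"circ",np.round(cv2.minEnclosingCircle(w),1) if 0 else cv2.minEnclosingCircle(w))
ims=[]
for n in ["box","lid","sq","sm"]:
    a=cv2.imread(f"pics/{n}.png"); ims.append(cv2.resize(a,(390,290)))
cv2.imwrite("pics/mont.png",np.vstack([np.hstack(ims[:2]),np.hstack(ims[2:])]))
E
```

```text
125 47 45 125
box 87.0 rect [376.9 314.4] [ 86.2 128.4] 85.7 circ [377. 314.]
large 85.5 rect [627.1 192.3] [91.3 90.7] 43.4 circ [627.7 192.5]
small 88.5 rect [ 611.  -204.2] [62. 62.] 88.5 circ [ 610.7 -204. ]
sq 89.5 rect [ 393.4 -309.6] [75.  75.7] 21.8 circ [ 393.3 -309.4]
box rect [466.9  80.4] [102.7  57.6] 9.0 circ ((467.12115478515625, 80.15447235107422), 57.551143646240234)
lid rect [ 553.4 -418.9] [102.   58.3] 26.0 circ ((552.6095581054688, -417.7803039550781), 56.46683120727539)
jar rect [475.8 -98.6] [61.  62.9] 88.3 circ ((475.50323486328125, -98.12505340576172), 32.481788635253906)
sq rect [549.6 395. ] [45.7 45.3] 5.9 circ ((549.3118896484375, 395.5539855957031), 29.884138107299805)
```

View pics/mont.png

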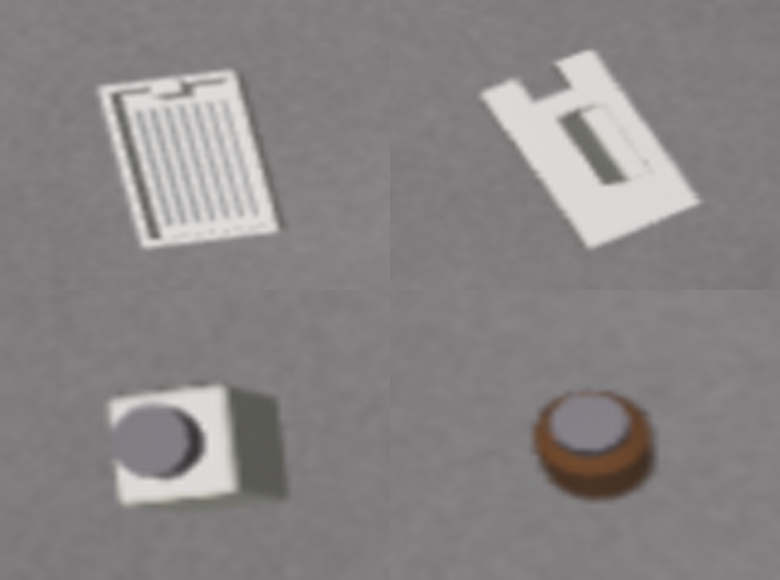

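```bash
python3 - <<'E'
from h import *
d=np.load("top0.npy",allow_pickle=True).item()
print("small bottle",ray(d,[320.3,137],.076))
go(.467,.080,.20,9)
E
```

```text
small bottle [[0.6802054  0.00971447]]
t 0.2 pos [ 0.1815 -0.5977  0.2475] yaw 16.9 q6 -0.12 open 0.0856 F [-0.6 -0.2  0.7]
shift cm [ 47.01 -56.54   4.83] twist 7.9 tilt [-0.     0.001 -1.   ]
```

Call:
move_arm --pt "47 -56.5 4.8 7.9 8.5" --pt "47 -56.5 4.8 7.9 8.5" --pt "47 -56.5 4.8 7.9 8.5" --pt "47 -56.5 4.8 7.9 8.5" --pt "47 -56.5 4.8 7.9 8.5" --newtons 30

```text
t: 0.82
tool_pos: [0.3031, -0.3088, 0.2277]
tool_rot: [3.132, 0.245, 0.001]
contact_force: [1.0, -0.3, 0.4]
opening: 0.0847
```

```bash
python3 - <<'E'
from h import *
go(.467,.080,.20,9)
E
```

```text
t 0.82 pos [ 0.3031 -0.3088  0.2277] yaw 9.0 q6 0.45 open 0.0847 F [ 1.  -0.3  0.4]
shift cm [ 22.24 -35.86   2.77] twist -0.0 tilt [ 0. -0. -1.]
```

Call:
move_arm --pt "22.2 -35.9 2.8 0 8.5" --pt "22.2 -35.9 2.8 0 8.5" --pt "22.2 -35.9 2.8 0 8.5" --pt "22.2 -35.9 2.8 0 8.5" --pt "22.2 -35.9 2.8 0 8.5"

```text
t: 1.45
tool_pos: [0.4237, -0.0211, 0.2074]
tool_rot: [3.131, 0.246, 0.002]
contact_force: [0.2, -0.4, -0.3]
opening: 0.0852
```

```bash
python3 - <<'E'
from h import *
go(.467,.080,.16,9)
E
```

```text
t 1.45 pos [ 0.4237 -0.0211  0.2074] yaw 9.0 q6 1.19 open 0.0852 F [ 0.2 -0.4 -0.3]
shift cm [ 5.85 -9.31  4.74] twist -0.0 tilt [ 0.001 -0.    -1.   ]
```

Call:
move_arm --pt "5.8 -9.3 4.7 0 8.5" --pt "5.8 -9.3 4.7 0 8.5" --pt "5.8 -9.3 4.7 0 8.5" --pt "5.8 -9.3 4.7 0 8.5"

```text
t: 1.95
tool_pos: [0.4659, 0.0777, 0.1602]
tool_rot: [3.131, 0.247, -0.001]
contact_force: [-0.2, -0.1, 0.7]
opening: 0.0852
```

```bash
python3 - <<'E'
from h import *
go(.467,.080,.034,9)
d=get_image("wrist"); 
a=np.radians(9); B=lambda x,y,z:[.467+x*np.cos(a)-y*np.sin(a),.08+x*np.sin(a)+y*np.cos(a),z]
p=proj(d,[B(x,y,.044) for x in(-.05,.05) for y in (-.028,.028)]+[B(.044,0,.056)])
print(p.round()); show(d,"w1",pts=p)
E
```

```text
t 1.95 pos [0.4659 0.0777 0.1602] yaw 9.0 q6 1.42 open 0.0852 F [-0.2 -0.1  0.7]
shift cm [ 0.15 -0.22 12.62] twist 0.0 tilt [-0. -0. -1.]
[[353. 319.]
 [265. 319.]
 [358. 158.]
 [259. 158.]
 [308. 172.]]
```

View pics/w1.png

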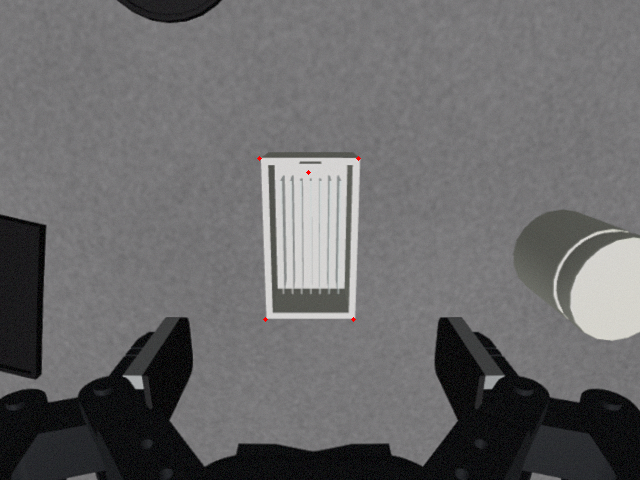

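Call:
move_arm --pt "0.1 -0.2 6 0 8.5" --pt "0.1 -0.2 11 0 8.5" --pt "0.1 -0.2 13 0 8.5" --pt "0.1 -0.2 13 0 8.5"

```text
t: 2.5
tool_pos: [0.4656, 0.0786, 0.0294]
tool_rot: [-3.132, -0.242, 0.004]
contact_force: [-0.9, -0.4, -0.4]
opening: 0.0851
```

Call:
move_arm --pt "0 0 0 0 5" --pt "0 0 0 0 5" --pt "0 0 0 0 5" --pt "0 0 0 0 5" --pt "0 0 0 0 5" --newtons 40

```text
t: 3.12
tool_pos: [0.4686, 0.0797, 0.0326]
tool_rot: [3.131, 0.246, 0.006]
contact_force: [-1.0, -2.3, 7.8]
opening: 0.0548
```

```bash
python3 - <<'E'
from h import *
go(.377,.3144,.10,-4.3)
d=get_image("wrist");show(d,"w2")
d=get_image("side");show(d,"s2",(270,200,390,320),5)
E
```

```text
t 3.12 pos [0.4686 0.0797 0.0326] yaw 9.0 q6 1.43 open 0.0548 F [-1.  -2.3  7.8]
shift cm [ -5.36 -24.6   -6.79] twist 13.3 tilt [ 0.004 -0.001 -1.   ]
```

View pics/s2.png

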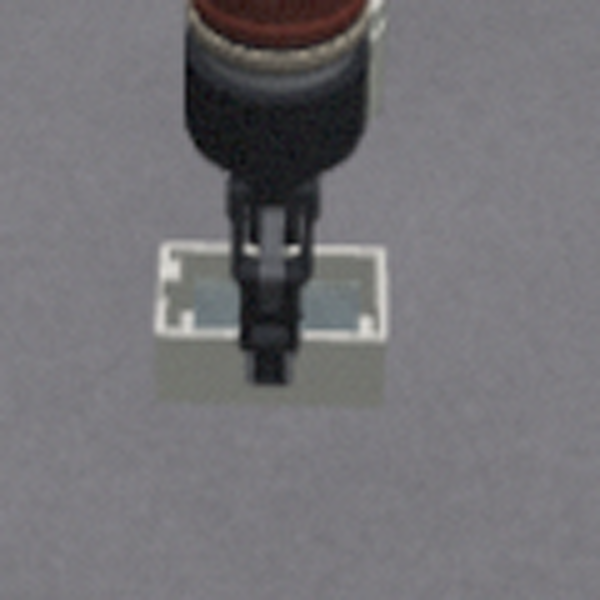

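View pics/w2.png

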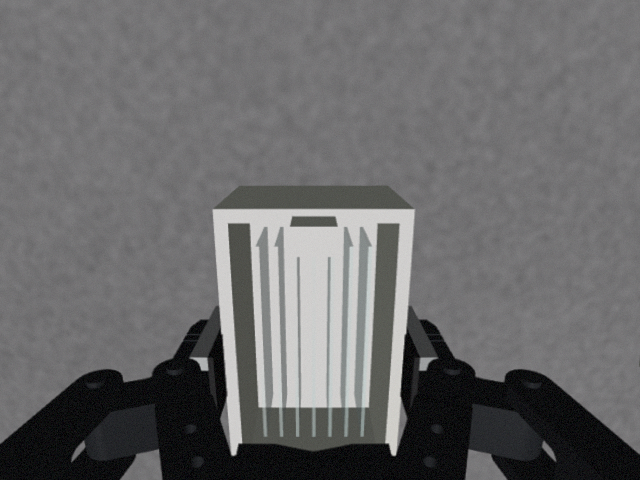

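Call:
move_arm --pt "0 0 -2 0 5" --pt "0 0 -5 0 5" --pt "0 0 -7 0 5" --pt "0 0 -7 0 5"

```text
t: 3.72
tool_pos: [0.4682, 0.08, 0.1024]
tool_rot: [3.132, 0.246, 0.008]
contact_force: [0.0, -0.5, -0.5]
opening: 0.0554
```

```bash
python3 - <<'E'
from h import *
go(.377,.3144,.10,-4.3)
d=get_image("wrist");show(d,"w3")
d=get_image("side");show(d,"s3",(250,180,410,320),5)
E
```

```text
t 3.73 pos [0.4682 0.08   0.1024] yaw 9.0 q6 1.43 open 0.0554 F [ 0.  -0.5 -0.5]
shift cm [ -5.35 -24.58   0.2 ] twist 13.3 tilt [ 0.005  0.    -1.   ]
```

View pics/s3.png

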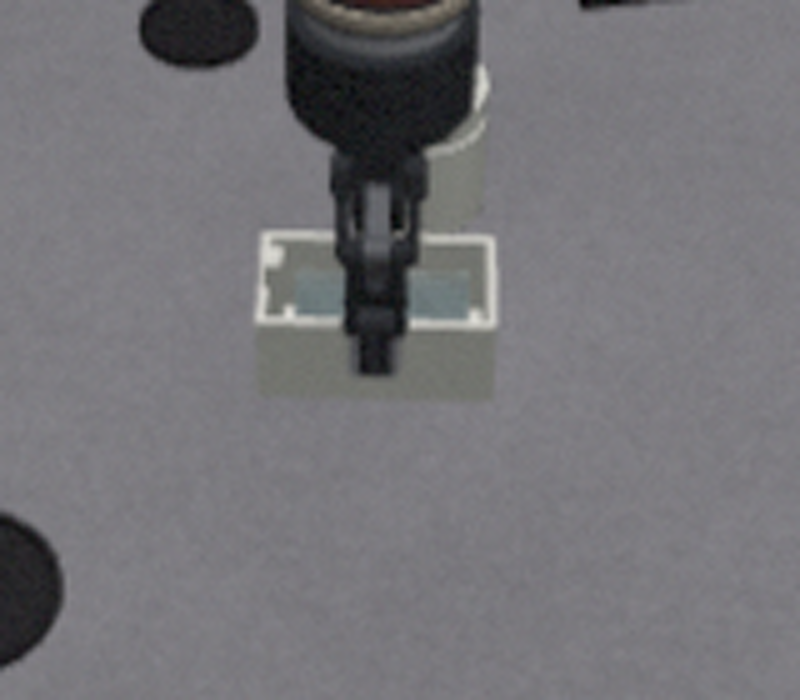

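Call:
move_arm --pt "-5.4 -24.6 0.2 13.3 5" --pt "-5.4 -24.6 0.2 13.3 5" --pt "-5.4 -24.6 0.2 13.3 5" --pt "-5.4 -24.6 0.2 13.3 5" --pt "-5.4 -24.6 0.2 13.3 5"

```text
t: 4.45
tool_pos: [0.3724, 0.3166, 0.0966]
tool_rot: [3.138, -0.11, -0.004]
contact_force: [-0.3, -0.4, -1.4]
opening: 0.0553
```

```bash
python3 - <<'E'
from h import *
go(.377,.3144,.040,-4.3)
d=get_image("wrist");show(d,"w4")
d=get_image("top");show(d,"t4",(130,230,240,350),5)
E
```

```text
t 4.45 pos [0.3724 0.3166 0.0966] yaw -4.0 q6 2.19 open 0.0553 F [-0.3 -0.4 -1.4]
shift cm [0.49 0.18 5.66] twist 0.3 tilt [-0.003 -0.001 -1.   ]
```

View pics/w4.png

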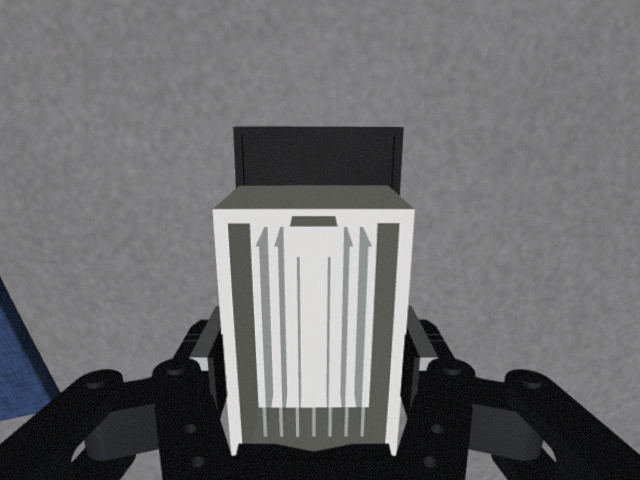

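Call:
move_arm --pt "0.2 0 2 0.2 5" --pt "0.2 0 4 0.2 5" --pt "0.2 0 4.5 0.2 5" --pt "0.2 0 4.5 0.2 5"

```text
t: 5.05
tool_pos: [0.3772, 0.3133, 0.0529]
tool_rot: [3.138, -0.126, -0.001]
contact_force: [0.2, -0.1, -0.4]
opening: 0.0556
```

```bash
python3 - <<'E'
from h import *
go(.377,.3144,.0355,-4.3)
E
```

```text
t 5.05 pos [0.3772 0.3133 0.0529] yaw -4.6 q6 2.19 open 0.0556 F [ 0.2 -0.1 -0.4]
shift cm [-0.03 -0.11  1.74] twist -0.3 tilt [-0.001 -0.001 -1.   ]
```

Call:
move_arm --pt "0 -0.1 1 -0.2 5" --pt "0 -0.1 1.5 -0.2 5" --pt "0 -0.1 1.8 -0.2 5" --pt "0 -0.1 1.9 -0.2 5" --pt "0 -0.1 1.9 -0.2 5"

```text
t: 5.68
tool_pos: [0.3769, 0.3153, 0.0366]
tool_rot: [3.138, -0.118, -0.003]
contact_force: [-9.6, -6.6, 17.3]
opening: 0.0552
```

```bash
python3 - <<'E'
from h import *
go(.377,.3144,.0355,-4.3)
d=get_image("side");show(d,"s5",(280,300,420,420),5)
E
```

```text
t 5.67 pos [0.3769 0.3153 0.0366] yaw -4.3 q6 2.19 open 0.0552 F [-9.6 -6.6 17.3]
shift cm [0.02 0.09 0.11] twist 0.0 tilt [-0.002 -0.002 -1.   ]
```

View pics/s5.png

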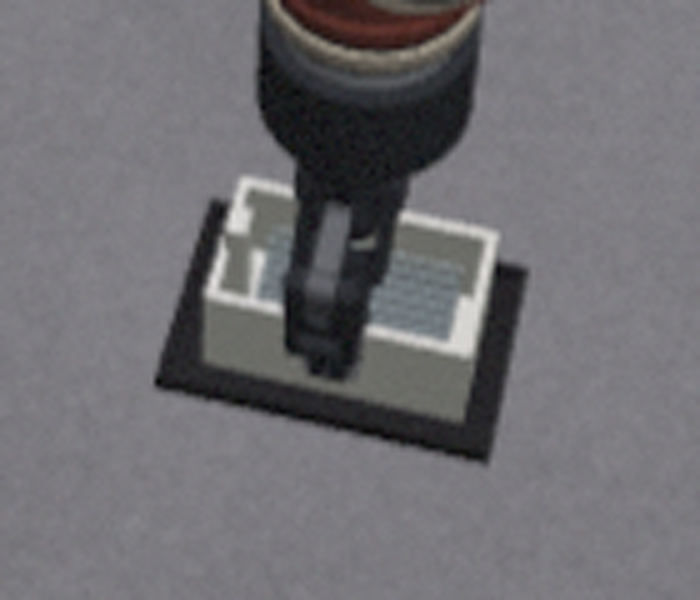

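Call:
move_arm --pt "0 0 -0.1 0 7" --pt "0 0 -0.1 0 7.5" --pt "0 0 -0.1 0 7.5" --pt "0 0 -0.5 0 7.5" --pt "0 0 -3 0 7.5"

```text
t: 6.35
tool_pos: [0.3756, 0.3144, 0.0628]
tool_rot: [3.137, -0.118, -0.006]
contact_force: [0.9, -0.5, 0.2]
opening: 0.0749
```

Call:
move_arm --pt "0 0 -6 0 7.5" --pt "0 0 -12 0 6" --pt "0 0 -16 0 4.5" --pt "0 0 -16 0 4" --pt "0 0 -16 0 4"

```text
t: 6.98
tool_pos: [0.3766, 0.3151, 0.2234]
tool_rot: [3.139, -0.118, -0.002]
contact_force: [0.4, 0.2, -0.2]
opening: 0.04
```

```bash
python3 - <<'E'
from h import *
go(.5535,-.419,.2,26)
d=get_image("top");show(d,"t6",(120,230,240,350),5); np.save("top6.npy",d,allow_pickle=True)
d=get_image("side");show(d,"s6",(280,300,420,420),5)
d=get_image("wrist");show(d,"w6")
E
```

```text
t 6.97 pos [0.3766 0.3151 0.2234] yaw -4.3 q6 2.19 open 0.04 F [ 0.4  0.2 -0.2]
shift cm [23.16 71.87  2.37] twist -30.3 tilt [-0.001 -0.001 -1.   ]
```

View pics/w6.png

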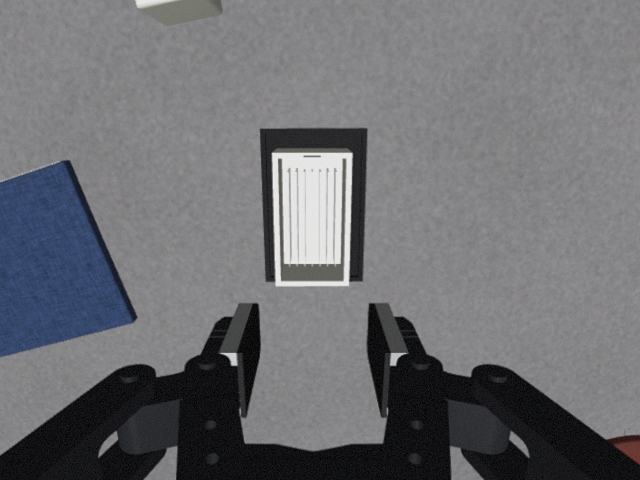

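View pics/s6.png

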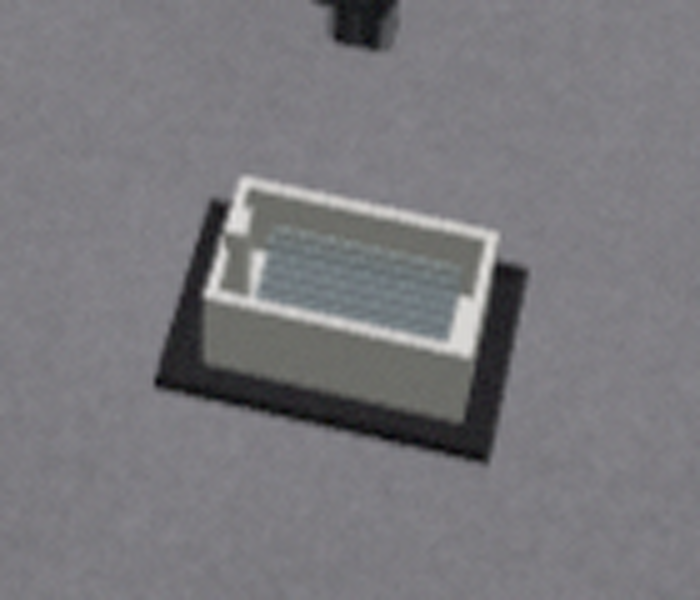

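```bash
cat >> h.py <<'E'
def whiterect(d,p,z,v=150,r=60,lo=100):
    hsv=cv2.cvtColor(d["image"],cv2.COLOR_RGB2HSV)
    m=((hsv[...,2]>v)&(hsv[...,1]<60)).astype(np.uint8)
    cs=[c for c in cv2.findContours(m,cv2.RETR_EXTERNAL,cv2.CHAIN_APPROX_NONE)[0] if cv2.contourArea(c)>lo]
    c=max(cs,key=lambda c:cv2.pointPolygonTest(c,(float(p[0]),float(p[1])),True))
    w=(ray(d,c[:,0],z)*1000).astype(np.float32); rw=cv2.minAreaRect(w)
    print("rect",np.round(rw[0],1),np.round(rw[1],1),round(rw[2],1)); return rw
E
python3 - <<'E'
from h import *
d=np.load("top6.npy",allow_pickle=True).item(); p=proj(d,[.377,.3144,.047])[0]; print(p); whiterect(d,p,.047)
d=get_image("wrist"); whiterect(d,proj(d,[.377,.3144,.047])[0],.047,185)
E
```

```text
[172.27801214 297.14213198]
rect [375.3 315.2] [57.8 99.8] 88.4
rect [375.9 314.9] [56.  99.5] 85.6
```

Call:
move_arm --pt "23.2 71.9 2.4 -30.3 4" --pt "23.2 71.9 2.4 -30.3 4" --pt "23.2 71.9 2.4 -30.3 4" --pt "23.2 71.9 2.4 -30.3 4" --pt "23.2 71.9 2.4 -30.3 4"

```text
t: 7.8
tool_pos: [0.4448, 0.0367, 0.2143]
tool_rot: [-3.06, -0.707, 0.001]
contact_force: [0.9, 0.3, 0.3]
opening: 0.0396
```

```bash
python3 - <<'E'
from h import *
go(.5535,-.419,.16,26)
E
```

```text
t 7.8 pos [0.4448 0.0367 0.2143] yaw 26.0 q6 1.03 open 0.0396 F [0.9 0.3 0.3]
shift cm [-10.22  45.72   5.41] twist 0.0 tilt [-0.001  0.    -1.   ]
```

Call:
move_arm --pt "-10.2 45.7 5.4 0 4" --pt "-10.2 45.7 5.4 0 4" --pt "-10.2 45.7 5.4 0 4" --pt "-10.2 45.7 5.4 0 4" --pt "-10.2 45.7 5.4 0 4"

```text
t: 8.43
tool_pos: [0.5168, -0.2654, 0.178]
tool_rot: [-3.06, -0.705, 0.002]
contact_force: [0.7, 0.1, 0.3]
opening: 0.0398
```

```bash
python3 - <<'E'
from h import *
go(.5535,-.419,.16,26)
E
```

```text
t 8.43 pos [ 0.5168 -0.2654  0.178 ] yaw 26.0 q6 0.51 open 0.0398 F [0.7 0.1 0.3]
shift cm [-3.42 15.42  1.78] twist -0.0 tilt [-0.001  0.001 -1.   ]
```

Call:
move_arm --pt "-3.4 15.4 1.8 0 4" --pt "-3.4 15.4 1.8 0 4" --pt "-3.4 15.4 1.8 0 4" --pt "-3.4 15.4 1.8 0 4" --pt "-3.4 15.4 1.8 0 4"

```text
t: 9.05
tool_pos: [0.5536, -0.4159, 0.1603]
tool_rot: [-3.059, -0.706, 0.002]
contact_force: [0.6, -0.3, -0.2]
opening: 0.0396
```

```bash
python3 - <<'E'
from h import *
go(.5535,-.419,.028,26)
d=get_image("wrist"); whiterect(d,proj(d,[.5535,-.419,.006])[0],.006,180)
a=np.radians(26); B=lambda x,y,z:[.5535+x*np.cos(a)-y*np.sin(a),-.419+x*np.sin(a)+y*np.cos(a),z]
p=proj(d,[B(x,y,.006) for x in(-.05,.05) for y in (-.028,.028)]+[B(x,y,.038) for x in(-.022,.022) for y in (-.006,.006)])
print(p.round()); show(d,"w7",pts=p)
E
```

```text
t 9.05 pos [ 0.5536 -0.4159  0.1603] yaw 26.0 q6 0.37 open 0.0396 F [ 0.6 -0.3 -0.2]
shift cm [-0.13  0.3  13.23] twist 0.0 tilt [-0.001  0.002 -1.   ]
rect [ 553.9 -419.6] [100.   56.1] 26.1
[[356. 298.]
 [278. 298.]
 [360. 157.]
 [275. 157.]
 [327. 278.]
 [308. 278.]
 [328. 209.]
 [308. 209.]]
```

View pics/w7.png

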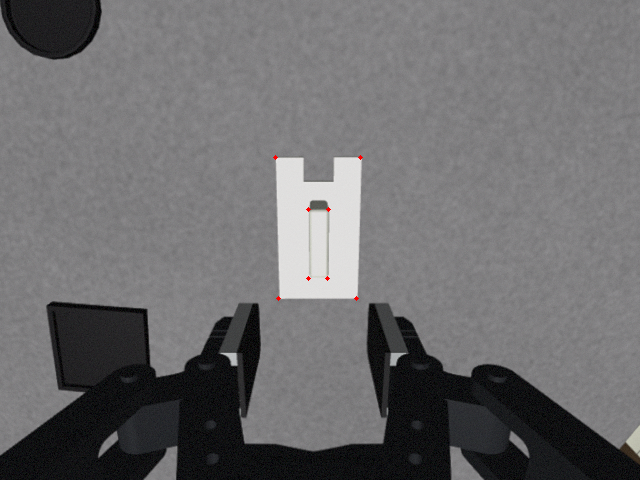

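Call:
move_arm --pt "-0.1 0.3 6 0 4" --pt "-0.1 0.3 11 0 4" --pt "-0.1 0.3 12.6 0 4" --pt "-0.1 0.3 12.6 0 4" --pt "-0.1 0.3 12.6 0 4"

```text
t: 9.72
tool_pos: [0.5561, -0.4211, 0.0388]
tool_rot: [3.057, 0.706, 0.004]
contact_force: [-0.6, -0.2, -0.7]
opening: 0.04
```

Call:
move_arm --pt "0 0 0 0 0.5" --pt "0 0 0 0 0.5" --pt "0 0 0 0 0.5" --pt "0 0 0 0 0.5" --newtons 30

```text
t: 10.22
tool_pos: [0.5555, -0.421, 0.0379]
tool_rot: [3.058, 0.706, 0.003]
contact_force: [-0.7, 0.3, 7.9]
opening: 0.011
```

```bash
python3 - <<'E'
from h import *
go(.5535,-.419,.034,26)
d=get_image("wrist"); show(d,"w8")
E
```

```text
t 10.22 pos [ 0.5555 -0.421   0.0379] yaw 26.0 q6 0.36 open 0.011 F [-0.7  0.3  7.9]
shift cm [-0.09 -0.27  0.39] twist -0.0 tilt [ 0.003 -0.002 -1.   ]
```

View pics/w8.png

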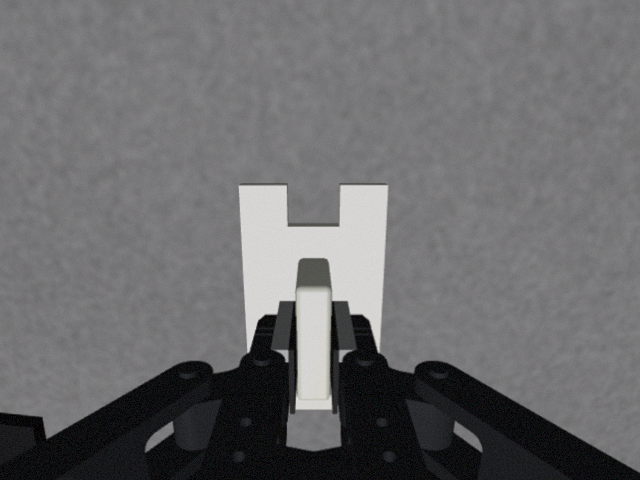

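Call:
move_arm --pt "0 0 -2 0 0.5" --pt "0 0 -7 0 0.5" --pt "0 0 -12 0 0.5" --pt "0 0 -14 0 0.5" --pt "0 0 -14 0 0.5"

```text
t: 10.9
tool_pos: [0.555, -0.4206, 0.1775]
tool_rot: [3.058, 0.706, 0.003]
contact_force: [-0.4, 0.4, -1.3]
opening: 0.011
```

```bash
python3 - <<'E'
from h import *
go(.3758,.315,.16,-4.4)
d=get_image("wrist"); show(d,"w9")
E
```

```text
t 10.9 pos [ 0.555  -0.4206  0.1775] yaw 26.0 q6 0.36 open 0.011 F [-0.4  0.4 -1.3]
shift cm [ 16.13 -73.98   1.53] twist 30.4 tilt [ 0.002 -0.002 -1.   ]
```

View pics/w9.png

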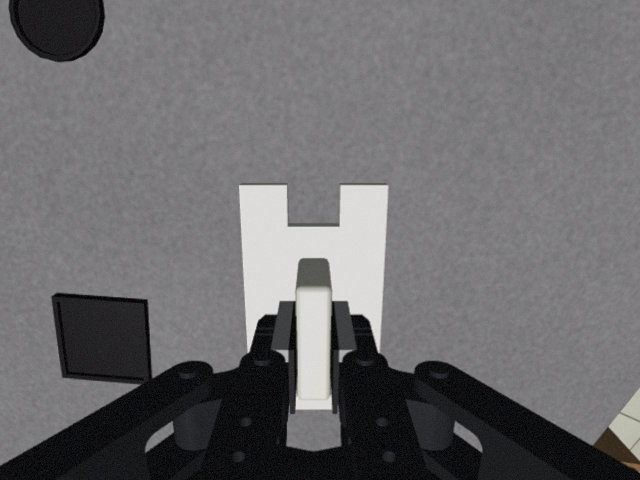

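Call:
move_arm --pt "16.1 -74 1 30.4 0.5" --pt "16.1 -74 1 30.4 0.5" --pt "16.1 -74 1 30.4 0.5" --pt "16.1 -74 1 30.4 0.5" --pt "16.1 -74 1 30.4 0.5"

```text
t: 11.58
tool_pos: [0.4778, -0.114, 0.1678]
tool_rot: [-3.137, 0.122, 0.008]
contact_force: [0.6, 0.8, 0.0]
opening: 0.0112
```

```bash
python3 - <<'E'
from h import *
go(.3758,.315,.16,-4.4)
E
```

```text
t 11.57 pos [ 0.4778 -0.114   0.1678] yaw -4.4 q6 1.26 open 0.0112 F [0.6 0.8 0. ]
shift cm [-13.49 -41.98   0.94] twist -0.0 tilt [-0.005  0.002 -1.   ]
```

Call:
move_arm --pt "-13.5 -42 0.5 0 0.5" --pt "-13.5 -42 0.5 0 0.5" --pt "-13.5 -42 0.5 0 0.5" --pt "-13.5 -42 0.5 0 0.5" --pt "-13.5 -42 0.5 0 0.5"

```text
t: 12.2
tool_pos: [0.4054, 0.1888, 0.1648]
tool_rot: [3.138, -0.121, -0.007]
contact_force: [1.3, 0.0, -1.0]
opening: 0.0113
```

```bash
python3 - <<'E'
from h import *
go(.3758,.315,.14,-4.4)
E
```

```text
t 12.2 pos [0.4054 0.1888 0.1648] yaw -4.4 q6 1.92 open 0.0113 F [ 1.3  0.  -1. ]
shift cm [ -3.91 -12.35   2.47] twist -0.0 tilt [-0.005 -0.001 -1.   ]
```

Call:
move_arm --pt "-3.8 -12.4 2.5 0 0.5" --pt "-3.8 -12.4 2.5 0 0.5" --pt "-3.8 -12.4 2.5 0 0.5" --pt "-3.8 -12.4 2.5 0 0.5" --pt "-3.8 -12.4 2.5 0 0.5"

```text
t: 12.82
tool_pos: [0.3796, 0.3127, 0.1421]
tool_rot: [3.138, -0.124, -0.002]
contact_force: [-0.2, -0.6, -0.5]
opening: 0.0114
```

```bash
python3 - <<'E'
from h import *
go(.3766,.315,.09,-4.4)
d=get_image("wrist"); show(d,"w10")
E
```

```text
t 12.82 pos [0.3796 0.3127 0.1421] yaw -4.5 q6 2.19 open 0.0114 F [-0.2 -0.6 -0.5]
shift cm [-0.31 -0.21  5.21] twist -0.1 tilt [-0.001 -0.001 -1.   ]
```

View pics/w10.png

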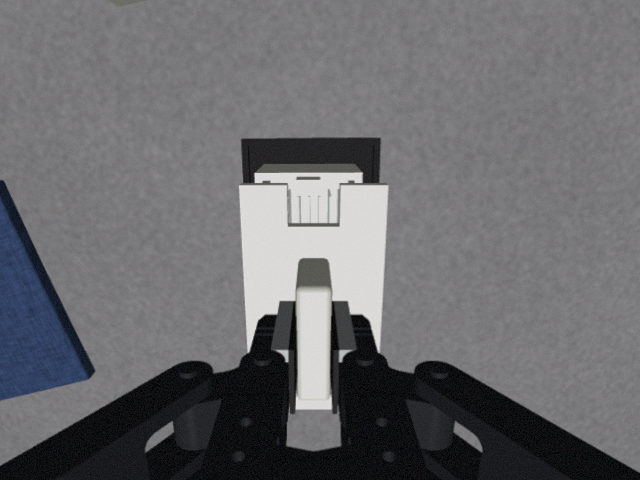

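Call:
move_arm --pt "-0.3 -0.2 1.5 0 0.5" --pt "-0.3 -0.2 3 0 0.5" --pt "-0.3 -0.2 3.8 0 0.5" --pt "-0.3 -0.2 3.8 0 0.5" --pt "-0.3 -0.2 3.8 0 0.5"

```text
t: 13.5
tool_pos: [0.3769, 0.3164, 0.1051]
tool_rot: [-3.139, 0.121, -0.001]
contact_force: [-0.8, 0.1, -0.4]
opening: 0.0113
```

```bash
python3 - <<'E'
from h import *
go(.3766,.315,.085,-4.4)
d=get_image("wrist"); show(d,"w11")
d=get_image("side");show(d,"s11",(270,290,420,420),5)
E
```

```text
t 13.5 pos [0.3769 0.3164 0.1051] yaw -4.4 q6 2.19 open 0.0113 F [-0.8  0.1 -0.4]
shift cm [-0.02  0.15  2.01] twist -0.0 tilt [ 0.  0. -1.]
```

View pics/w11.png

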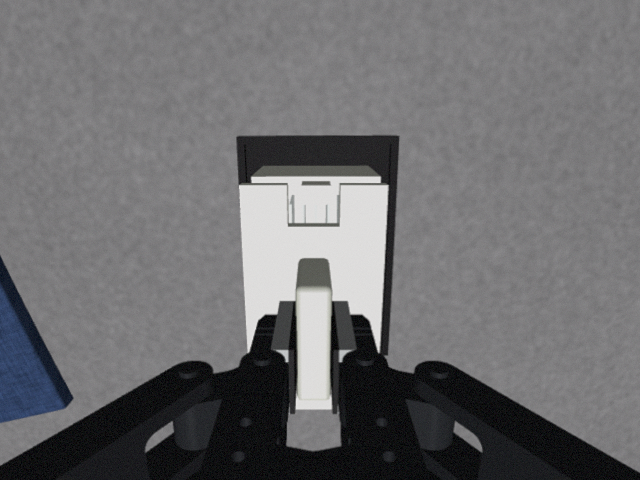

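View pics/s11.png

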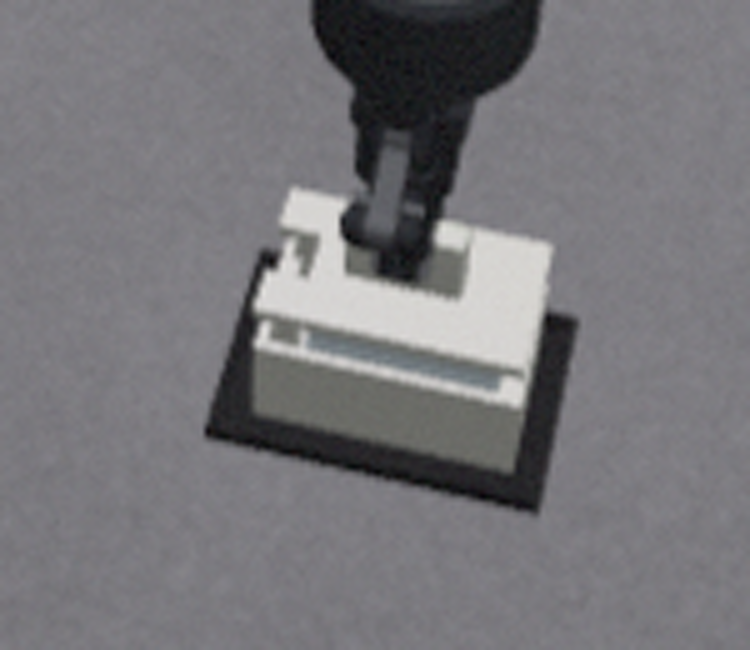

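Call:
move_arm --pt "0 0.1 1 0 0.5" --pt "0 0.1 1.5 0 0.5" --pt "0 0.1 1.8 0 0.5" --pt "0 0.1 1.9 0 0.5" --pt "0 0.1 1.9 0 0.5"

```text
t: 14.22
tool_pos: [0.3767, 0.3154, 0.086]
tool_rot: [-3.139, 0.121, -0.001]
contact_force: [-0.3, 0.1, 0.2]
opening: 0.0116
```

```bash
python3 - <<'E'
from h import *
go(.3766,.315,.085,-4.4)
d=get_image("wrist"); show(d,"w12")
d=get_image("side");show(d,"s12",(270,290,420,420),5)
E
```

```text
t 14.22 pos [0.3767 0.3154 0.086 ] yaw -4.4 q6 2.19 open 0.0116 F [-0.3  0.1  0.2]
shift cm [-0.01  0.04  0.1 ] twist -0.0 tilt [ 0.  0. -1.]
```

View pics/w12.png

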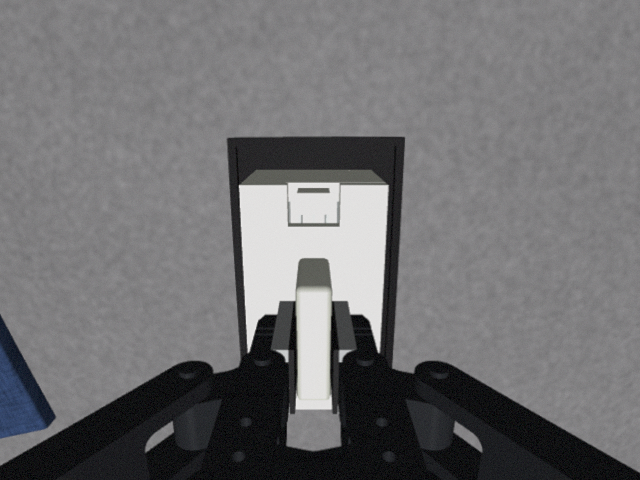

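View pics/s12.png

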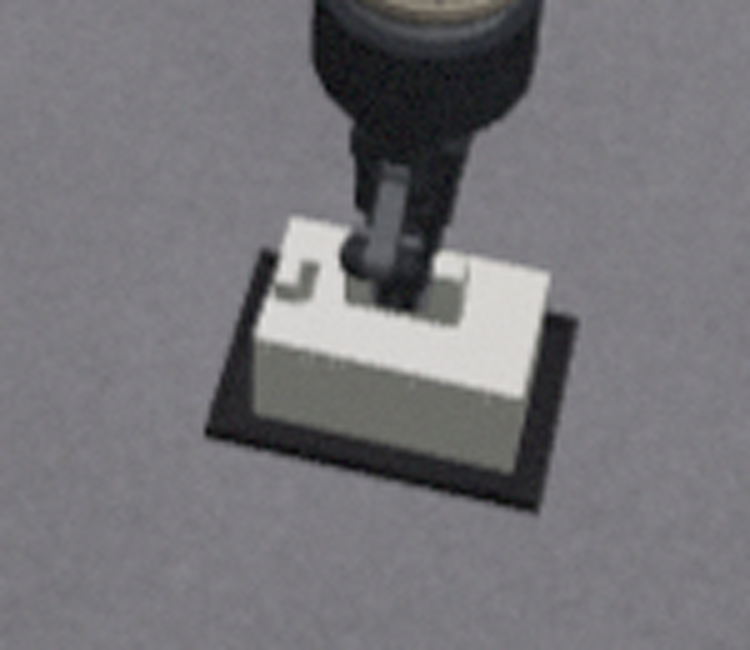

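Nearly touching and well aligned. Lower 2 mm more, then release.

Call:
move_arm --pt "0 0 0.1 0 0.5" --pt "0 0 0.2 0 0.5" --pt "0 0 0.2 0 0.5"

```text
t: 14.7
tool_pos: [0.3768, 0.3155, 0.0858]
tool_rot: [3.139, -0.121, -0.001]
contact_force: [-5.8, -3.7, 12.7]
opening: 0.0114
```

Call:
move_arm --pt "0 0 0 0 2" --pt "0 0 0 0 3" --pt "0 0 0 0 3.5" --pt "0 0 -1.5 0 3.5" --pt "0 0 -5 0 3.5"

```text
t: 15.32
tool_pos: [0.3755, 0.3146, 0.1333]
tool_rot: [3.137, -0.121, -0.005]
contact_force: [0.6, -0.3, 0.4]
opening: 0.0353
```

Call:
move_arm --pt "0 0 -5 0 8.5" --pt "0 0 -8 0 8.5" --pt "0 0 -8 0 8.5" --pt "0 0 -8 0 8.5"

```text
t: 15.82
tool_pos: [0.3762, 0.315, 0.2133]
tool_rot: [3.139, -0.121, -0.001]
contact_force: [-0.0, 1.0, -1.2]
opening: 0.085
```

```bash
python3 - <<'E'
from h import *
go(.5496,.395,.18,5.9)
d=get_image("wrist"); show(d,"w13"); whiterect(d,proj(d,[.3758,.315,.053])[0],.053,185)
d=get_image("side");show(d,"s13",(270,290,420,420),5)
E
```

```text
t 15.82 pos [0.3762 0.315  0.2133] yaw -4.4 q6 2.19 open 0.085 F [-0.   1.  -1.2]
shift cm [16.67 -9.31  3.32] twist -10.3 tilt [-0.001 -0.    -1.   ]
rect [375.8 315.1] [ 56.1 100.4] 85.5
```

View pics/w13.png

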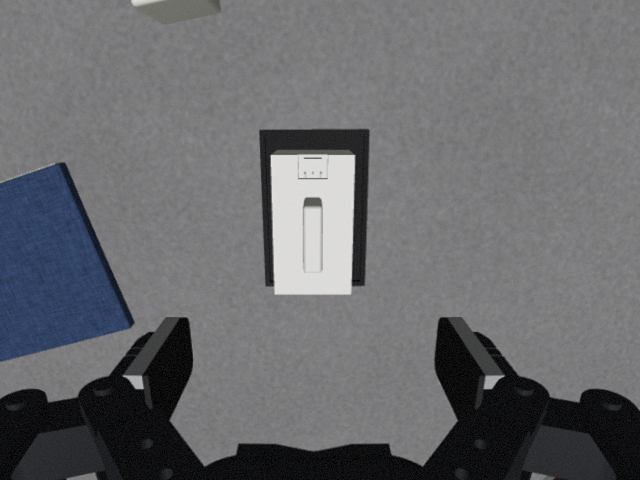

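View pics/s13.png

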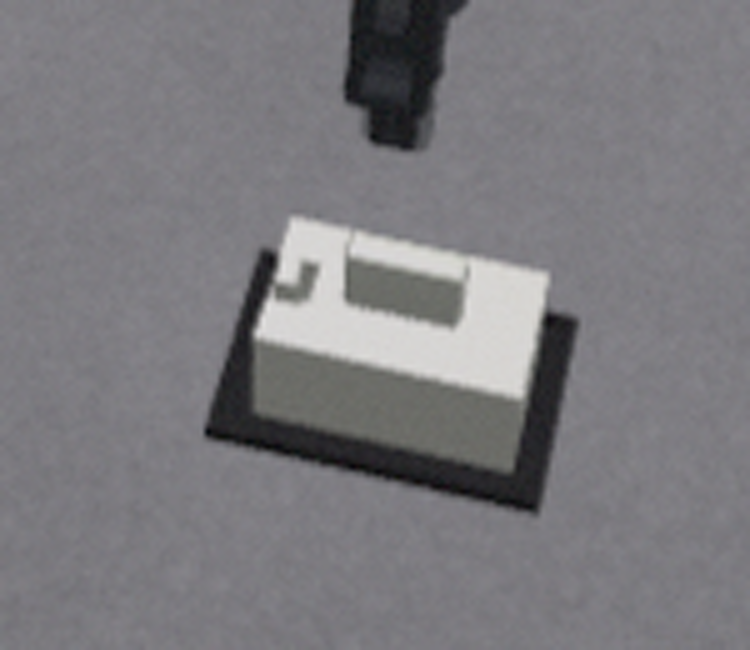

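Call:
move_arm --pt "16.7 -9.3 3.3 -10.3 8.5" --pt "16.7 -9.3 3.3 -10.3 8.5" --pt "16.7 -9.3 3.3 -10.3 8.5" --pt "16.7 -9.3 3.3 -10.3 8.5" --pt "16.7 -9.3 3.3 -10.3 8.5"

```text
t: 16.55
tool_pos: [0.5496, 0.3947, 0.1787]
tool_rot: [3.136, 0.161, -0.005]
contact_force: [0.3, 0.7, -0.1]
opening: 0.0849
```

```bash
python3 - <<'E'
from h import *
go(.5496,.395,.034,5.9)
d=get_image("wrist"); whiterect(d,proj(d,[.5496,.395,.058])[0],.058,190)
a=np.radians(5.9); B=lambda x,y,z:[.5496+x*np.cos(a)-y*np.sin(a),.395+x*np.sin(a)+y*np.cos(a),z]
p=proj(d,[B(x,y,z) for x in(-.023,.023) for y in (-.023,.023) for z in (0,.058)])
show(d,"w14",pts=p)
E
```

```text
t 16.55 pos [0.5496 0.3947 0.1787] yaw 5.9 q6 1.98 open 0.0849 F [ 0.3  0.7 -0.1]
shift cm [ 0.05 -0.05 14.47] twist -0.0 tilt [-0.003 -0.002 -1.   ]
rect [550.6 394.8] [43.8 43.6] 5.5
```

View pics/w14.png

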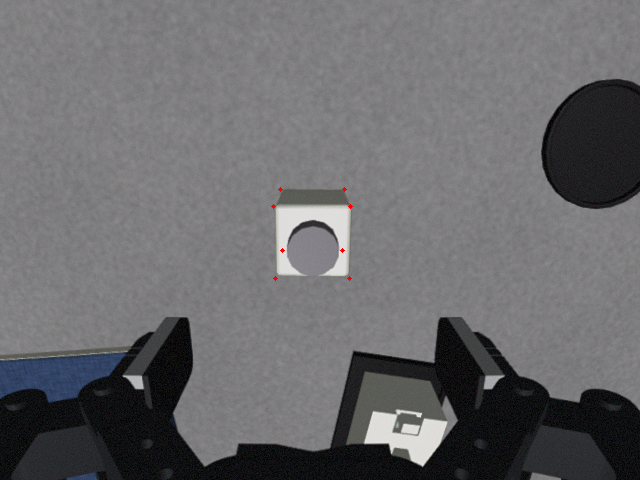

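Call:
move_arm --pt "0.1 0 6 0 8.5" --pt "0.1 0 12 0 8.5" --pt "0.1 0 14.6 0 8.5" --pt "0.1 0 14.6 0 8.5" --pt "0.1 0 14.6 0 8.5"

```text
t: 17.23
tool_pos: [0.552, 0.396, 0.0378]
tool_rot: [-3.136, -0.162, -0.006]
contact_force: [0.4, 0.6, 0.1]
opening: 0.0848
```

Call:
move_arm --pt "0 0 0 0 4" --pt "0 0 0 0 4" --pt "0 0 0 0 4" --pt "0 0 0 0 4" --pt "0 0 0 0 4" --newtons 35

```text
t: 17.85
tool_pos: [0.5522, 0.3958, 0.0366]
tool_rot: [-3.137, -0.161, -0.003]
contact_force: [-1.1, -1.2, 6.9]
opening: 0.0458
```

Call:
move_arm --pt "0 0 -2 0 4" --pt "0 0 -6 0 4" --pt "0 0 -11 0 4" --pt "0 0 -14 0 4" --pt "0 0 -14 0 4"

```text
t: 18.48
tool_pos: [0.5529, 0.3963, 0.1793]
tool_rot: [-3.134, -0.161, -0.01]
contact_force: [-0.3, -0.3, -0.9]
opening: 0.0458
```

```bash
python3 - <<'E'
from h import *
go(.3934,-.3095,.17,21.8)
d=get_image("wrist"); show(d,"w15")
d=get_image("side");show(d,"s15",(150,250,350,420),4)
E
```

```text
t 18.48 pos [0.5529 0.3963 0.1793] yaw 5.9 q6 1.98 open 0.0458 F [-0.3 -0.3 -0.9]
shift cm [-23.12  68.57   0.58] twist -15.9 tilt [ 0.006  0.004 -1.   ]
```

View pics/s15.png

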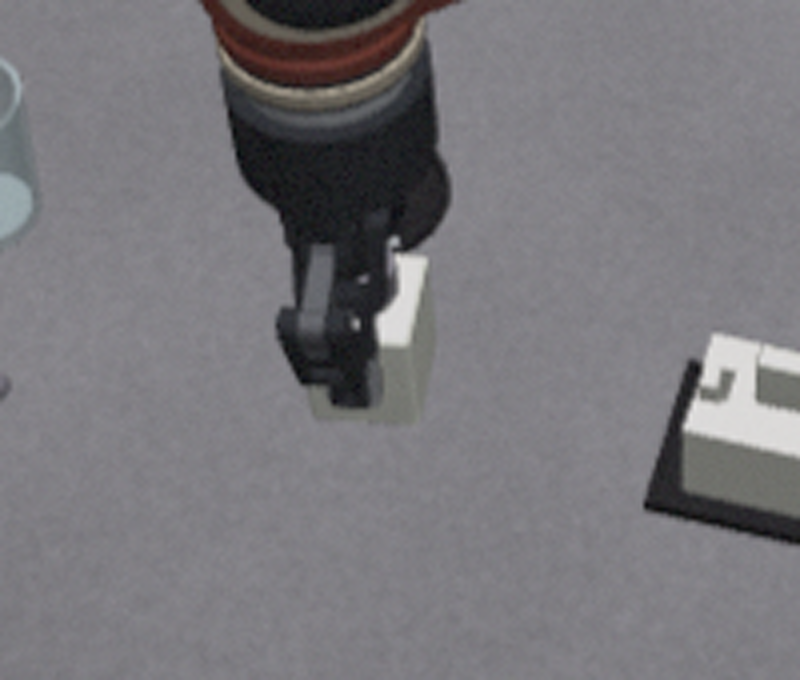

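View pics/w15.png

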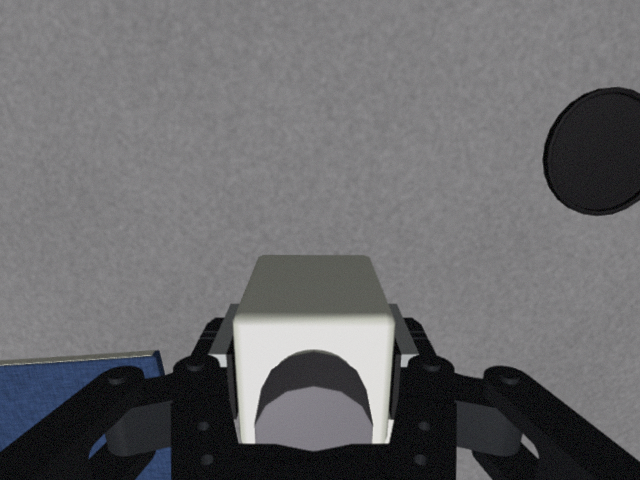

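Call:
move_arm --pt "-23.1 68.6 0.5 -15.9 4" --pt "-23.1 68.6 0.5 -15.9 4" --pt "-23.1 68.6 0.5 -15.9 4" --pt "-23.1 68.6 0.5 -15.9 4" --pt "-23.1 68.6 0.5 -15.9 4"

```text
t: 19.2
tool_pos: [0.4801, 0.0887, 0.1698]
tool_rot: [-3.084, -0.595, 0.007]
contact_force: [0.5, 0.0, -1.5]
opening: 0.0456
```

```bash
python3 - <<'E'
from h import *
go(.395,-.3095,.17,21.8)
E
```

```text
t 19.2 pos [0.4801 0.0887 0.1698] yaw 21.8 q6 1.22 open 0.0456 F [ 0.5  0.  -1.5]
shift cm [-2.27e+01  3.38e+01  3.00e-02] twist 0.0 tilt [-0.005 -0.    -1.   ]
```

Call:
move_arm --pt "-22.7 33.8 0 0 4" --pt "-22.7 33.8 0 0 4" --pt "-22.7 33.8 0 0 4" --pt "-22.7 33.8 0 0 4" --pt "-22.7 33.8 0 0 4"

```text
t: 19.82
tool_pos: [0.4149, -0.2161, 0.1701]
tool_rot: [-3.082, -0.593, 0.004]
contact_force: [1.0, 0.6, -0.5]
opening: 0.0459
```

```bash
python3 - <<'E'
from h import *
go(.395,-.3095,.12,21.8)
E
```

```text
t 19.82 pos [ 0.4149 -0.2161  0.1701] yaw 21.8 q6 0.55 open 0.0459 F [ 1.   0.6 -0.5]
shift cm [-5.3   7.96  4.99] twist -0.0 tilt [-0.003  0.003 -1.   ]
```

Call:
move_arm --pt "-5.3 8 3 0 4" --pt "-5.3 8 6 0 4" --pt "-5.3 8 6 0 4" --pt "-5.3 8 6 0 4" --pt "-5.3 8 6 0 4"

```text
t: 20.45
tool_pos: [0.3981, -0.3085, 0.1134]
tool_rot: [3.084, 0.596, 0.001]
contact_force: [-0.3, -0.5, -2.0]
opening: 0.0456
```

```bash
python3 - <<'E'
from h import *
go(.395,-.3095,.042,21.8)
d=get_image("wrist"); show(d,"w16")
d=get_image("top"); show(d,"t16",(420,220,540,340),5)
E
```

```text
t 20.45 pos [ 0.3981 -0.3085  0.1134] yaw 21.9 q6 0.38 open 0.0456 F [-0.3 -0.5 -2. ]
shift cm [-0.33 -0.03  7.14] twist 0.1 tilt [ 0.001 -0.001 -1.   ]
```

View pics/w16.png

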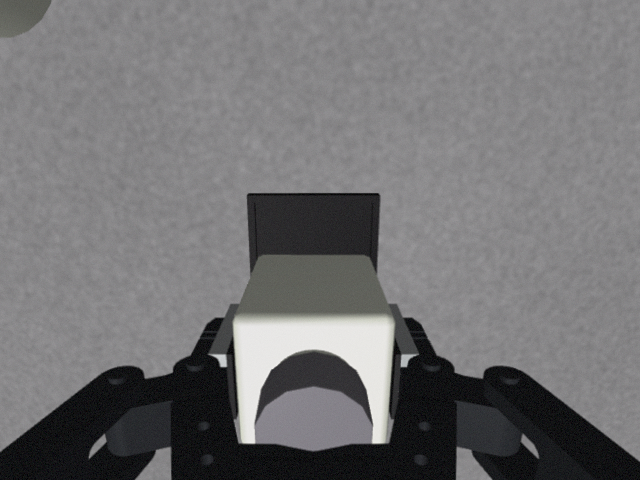

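View pics/t16.png

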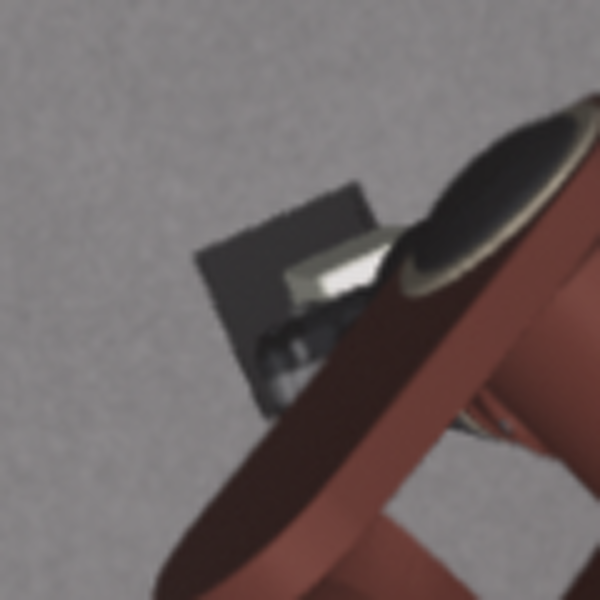

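Call:
move_arm --pt "-0.3 0 3 0 4" --pt "-0.3 0 5 0 4" --pt "-0.3 0 6.3 0 4" --pt "-0.3 0 6.7 0 4" --pt "-0.3 0 6.7 0 4"

```text
t: 21.18
tool_pos: [0.395, -0.3104, 0.0462]
tool_rot: [3.084, 0.594, 0.001]
contact_force: [-0.1, -0.0, -1.7]
opening: 0.0454
```

```bash
python3 - <<'E'
from h import *
go(.395,-.3095,.039,21.8)
d=get_image("wrist"); show(d,"w17")
d=get_image("side"); show(d,"s17",(330,130,430,210),6)
E
```

```text
t 21.18 pos [ 0.395  -0.3104  0.0462] yaw 21.8 q6 0.38 open 0.0454 F [-0.1 -0.  -1.7]
shift cm [ 0.03 -0.08  0.72] twist 0.0 tilt [ 0.001 -0.001 -1.   ]
```

View pics/w17.png

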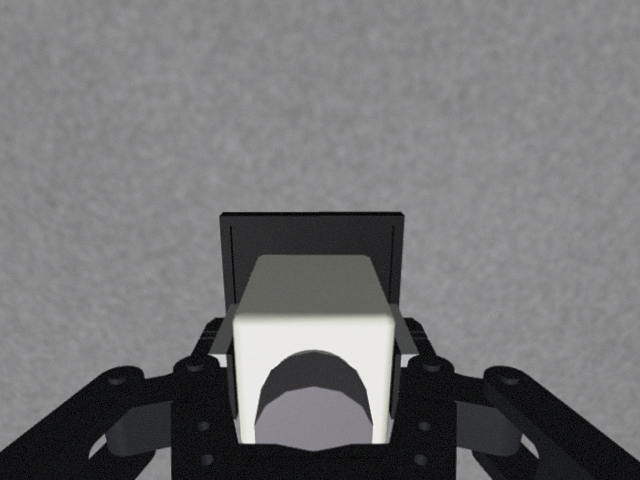

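View pics/s17.png

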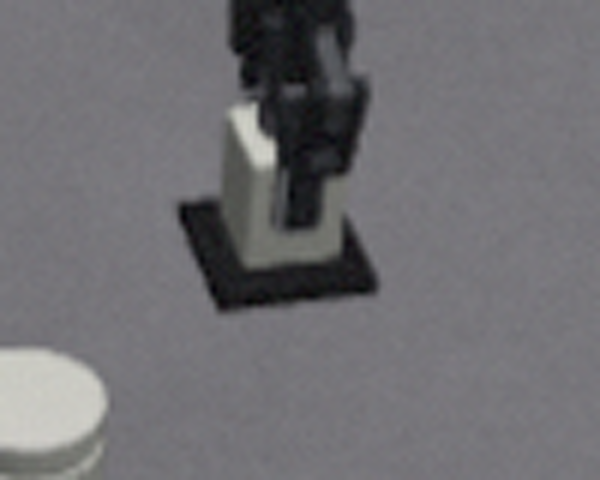

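Centred; lower the last 8 mm and release.

Call:
move_arm --pt "0 0 0.3 0 4" --pt "0 0 0.5 0 4" --pt "0 0 0.7 0 4" --pt "0 0 0.8 0 4" --pt "0 0 0.8 0 4"

```text
t: 21.9
tool_pos: [0.3948, -0.3105, 0.0406]
tool_rot: [-3.083, -0.594, 0.002]
contact_force: [-7.6, 6.4, 19.4]
opening: 0.0458
```

Call:
move_arm --pt "0 0 -0.2 0 4" --pt "0 0 -0.2 0 6.5" --pt "0 0 -0.2 0 7" --pt "0 0 -0.2 0 7" --pt "0 0 -2 0 7"

```text
t: 22.52
tool_pos: [0.3936, -0.3091, 0.0566]
tool_rot: [-3.082, -0.593, 0.003]
contact_force: [0.1, -0.2, 0.7]
opening: 0.07
```

Call:
move_arm --pt "0 0 -6 0 7" --pt "0 0 -11 0 8.5" --pt "0 0 -13 0 8.5" --pt "0 0 -13 0 8.5"

```text
t: 23.02
tool_pos: [0.3953, -0.3109, 0.1897]
tool_rot: [3.082, 0.593, 0.003]
contact_force: [0.5, -0.0, -0.3]
opening: 0.0852
```

```bash
python3 - <<'E'
from h import *
go(.476,-.0983,.18,0)
d=get_image("wrist"); show(d,"w18"); whiterect(d,proj(d,[.3934,-.3095,.061])[0],.061,190)
d=get_image("side"); show(d,"s18",(300,130,430,230),6)
E
```

```text
t 23.02 pos [ 0.3953 -0.3109  0.1897] yaw 21.8 q6 0.38 open 0.0852 F [ 0.5 -0.  -0.3]
shift cm [ 15.38 -16.75   0.93] twist 21.8 tilt [ 0.003 -0.003 -1.   ]
rect [ 393.2 -311.5] [44.  43.7] 21.3
```

View pics/s18.png

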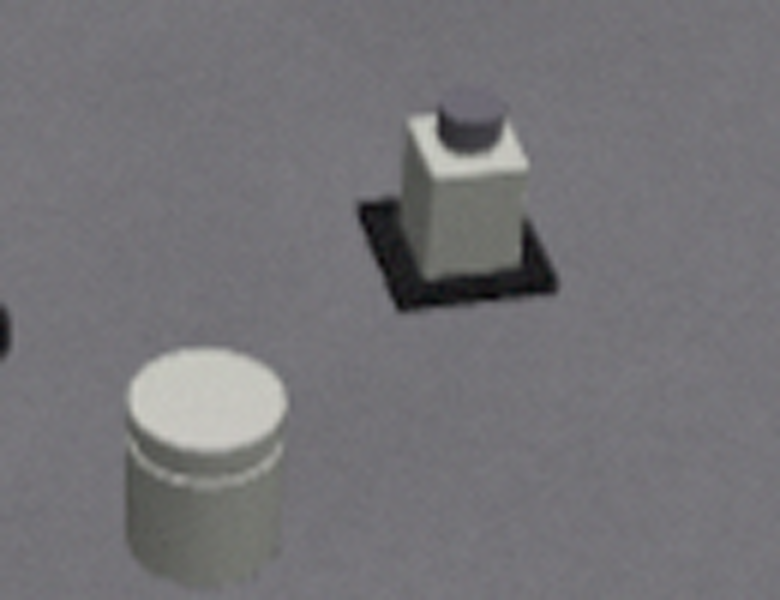

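View pics/w18.png

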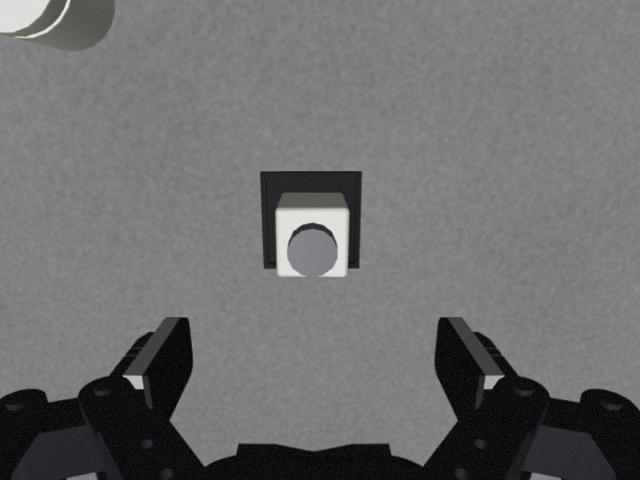

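Call:
move_arm --pt "15.4 -16.8 0.9 21.8 8.5" --pt "15.4 -16.8 0.9 21.8 8.5" --pt "15.4 -16.8 0.9 21.8 8.5" --pt "15.4 -16.8 0.9 21.8 8.5" --pt "15.4 -16.8 0.9 21.8 8.5"

```text
t: 23.75
tool_pos: [0.4743, -0.0935, 0.1754]
tool_rot: [-3.139, -0.009, 0.008]
contact_force: [-0.8, 0.2, 0.1]
opening: 0.085
```

```bash
python3 - <<'E'
from h import *
go(.476,-.0983,.035,0)
d=get_image("wrist"); rw=whiterect(d,proj(d,[.476,-.0983,.074])[0],.074,205)
t=np.linspace(0,2*np.pi,16); p=proj(d,np.c_[.476+.032*np.cos(t),-.0983+.032*np.sin(t),t*0+.074]); show(d,"w19",pts=p)
E
```

```text
t 23.75 pos [ 0.4743 -0.0935  0.1754] yaw 0.3 q6 1.22 open 0.085 F [-0.8  0.2  0.1]
shift cm [ 0.24  0.52 14.04] twist 0.3 tilt [-0.005  0.002 -1.   ]
rect [476.  -98.8] [60.9 61.2] 0.3
```

View pics/w19.png

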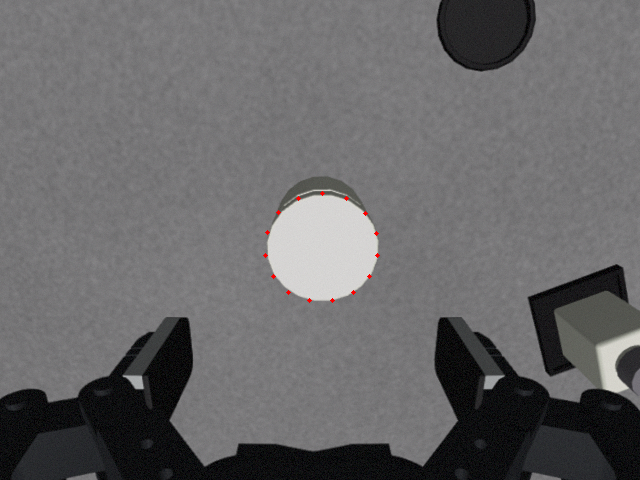

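Call:
move_arm --pt "0.2 0.3 2 0 8.5" --pt "0.2 0.3 5 0 8.5" --pt "0.2 0.3 6 0 8.5" --pt "0.2 0.3 6 0 8.5"

```text
t: 24.3
tool_pos: [0.4762, -0.1005, 0.1174]
tool_rot: [-3.141, 0.002, 0.004]
contact_force: [0.8, -0.2, -0.2]
opening: 0.0851
```

```bash
python3 - <<'E'
from h import *
go(.476,-.0985,.035,0)
E
```

```text
t 24.3 pos [ 0.4762 -0.1005  0.1174] yaw -0.1 q6 1.21 open 0.0851 F [ 0.8 -0.2 -0.2]
shift cm [ 0.   -0.19  8.24] twist -0.1 tilt [-0.003  0.001 -1.   ]
```

Call:
move_arm --pt "0 -0.2 3 0 8.5" --pt "0 -0.2 6 0 8.5" --pt "0 -0.2 8.2 0 8.5" --pt "0 -0.2 8.2 0 8.5" --pt "0 -0.2 8.2 0 8.5"

```text
t: 24.92
tool_pos: [0.4785, -0.0986, 0.0383]
tool_rot: [3.141, -0.001, 0.004]
contact_force: [0.9, -0.1, 0.5]
opening: 0.0851
```

Call:
move_arm --pt "0 0 0 0 7" --pt "0 0 0 0 6" --pt "0 0 0 0 6" --pt "0 0 0 0 6" --pt "0 0 0 0 6" --newtons 40

```text
t: 25.55
tool_pos: [0.4785, -0.0984, 0.0384]
tool_rot: [3.141, -0.0, 0.004]
contact_force: [-0.7, 0.1, 6.7]
opening: 0.0631
```

Call:
move_arm --pt "0 0 -2 0 6" --pt "0 0 -5 0 6" --pt "0 0 -9 0 6" --pt "0 0 -12 0 6" --pt "0 0 -12 0 6"

```text
t: 26.18
tool_pos: [0.4789, -0.0986, 0.1594]
tool_rot: [3.14, -0.0, 0.009]
contact_force: [0.8, 0.2, -2.0]
opening: 0.0632
```

```bash
python3 - <<'E'
from h import *
go(.627,.1923,.15,0)
d=get_image("wrist"); show(d,"w20")
d=get_image("side"); show(d,"s20",(270,130,430,250),5)
E
```

```text
t 26.18 pos [ 0.4789 -0.0986  0.1594] yaw -0.0 q6 1.22 open 0.0632 F [ 0.8  0.2 -2. ]
shift cm [ 14.81 -29.09   0.96] twist -0.0 tilt [ 0.005 -0.002 -1.   ]
```

View pics/s20.png

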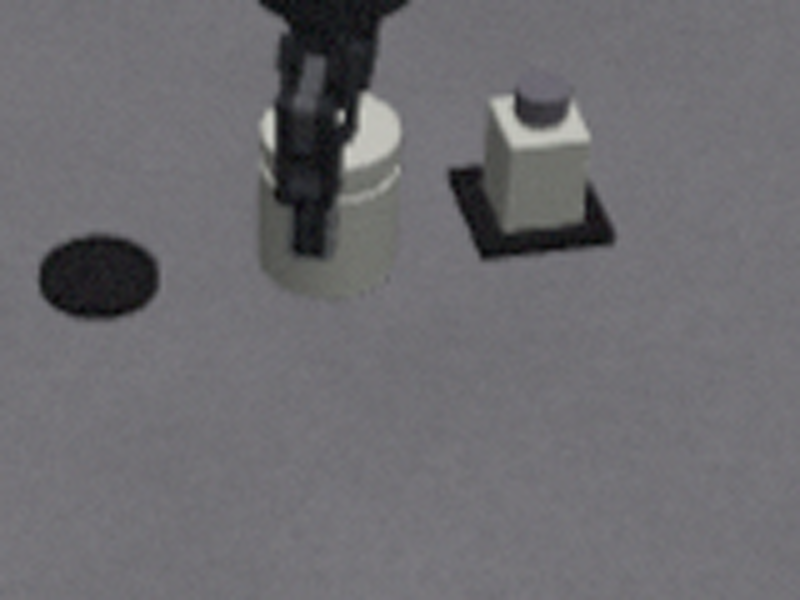

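View pics/w20.png

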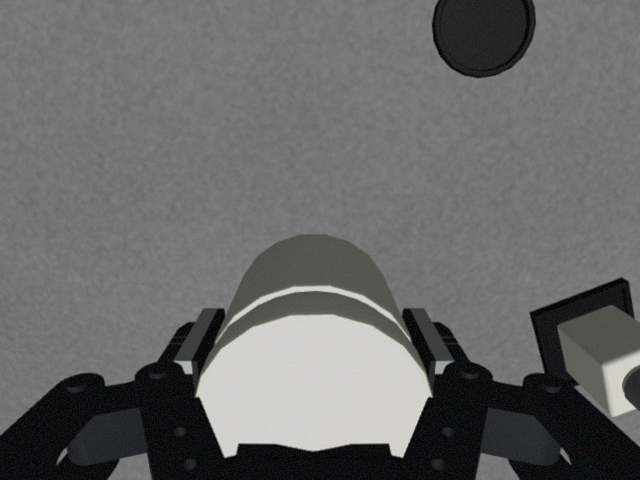

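Call:
move_arm --pt "15 -29.1 1 0 6" --pt "15 -29.1 1 0 6" --pt "15 -29.1 1 0 6" --pt "15 -29.1 1 0 6" --pt "15 -29.1 1 0 6"

```text
t: 26.9
tool_pos: [0.6196, 0.1812, 0.1436]
tool_rot: [3.14, 0.0, -0.007]
contact_force: [0.7, -0.9, -0.8]
opening: 0.0628
```

```bash
python3 - <<'E'
from h import *
go(.6295,.1923,.1,0)
E
```

```text
t 26.9 pos [0.6196 0.1812 0.1436] yaw 0.0 q6 1.74 open 0.0628 F [ 0.7 -0.9 -0.8]
shift cm [ 1.01 -1.11  4.36] twist 0.0 tilt [-0.005 -0.001 -1.   ]
```

Call:
move_arm --pt "0.8 -1.1 2 0 6" --pt "0.8 -1.1 4 0 6" --pt "0.8 -1.1 5 0 6" --pt "0.8 -1.1 5 0 6" --pt "0.8 -1.1 5 0 6"

```text
t: 27.52
tool_pos: [0.6287, 0.1899, 0.0979]
tool_rot: [-3.141, 0.002, -0.002]
contact_force: [0.8, -0.0, -1.5]
opening: 0.0632
```

```bash
python3 - <<'E'
from h import *
go(.6295,.1923,.041,0)
d=get_image("wrist"); show(d,"w21")
E
```

```text
t 27.52 pos [0.6287 0.1899 0.0979] yaw -0.1 q6 1.75 open 0.0632 F [ 0.8 -0.  -1.5]
shift cm [ 0.07 -0.24  5.69] twist -0.1 tilt [ 0.001  0.    -1.   ]
```

View pics/w21.png

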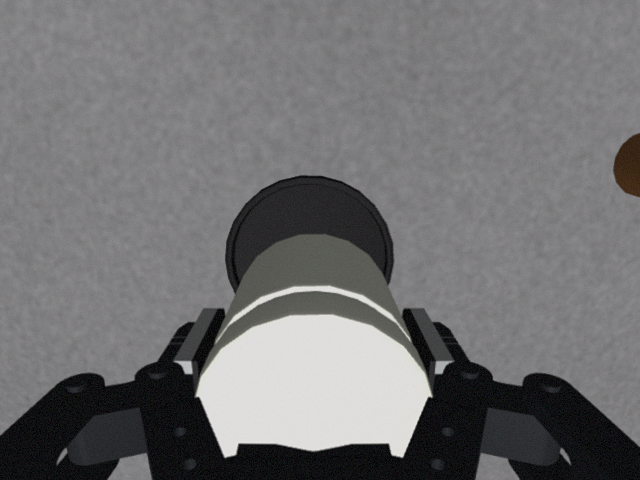

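Call:
move_arm --pt "0 -0.2 2 0 6" --pt "0 -0.2 4 0 6" --pt "0 -0.2 4.8 0 6" --pt "0 -0.2 4.8 0 6" --pt "0 -0.2 4.8 0 6"

```text
t: 28.2
tool_pos: [0.6289, 0.1927, 0.0496]
tool_rot: [-3.141, 0.0, -0.001]
contact_force: [-0.4, -0.2, -2.1]
opening: 0.0629
```

```bash
python3 - <<'E'
from h import *
go(.6295,.1923,.041,0)
d=get_image("wrist"); show(d,"w22")
d=get_image("side"); show(d,"s22",(180,220,320,340),5)
E
```

```text
t 28.2 pos [0.6289 0.1927 0.0496] yaw -0.0 q6 1.76 open 0.0629 F [-0.4 -0.2 -2.1]
shift cm [0.06 0.04 0.86] twist -0.0 tilt [ 0.001  0.    -1.   ]
```

View pics/w22.png

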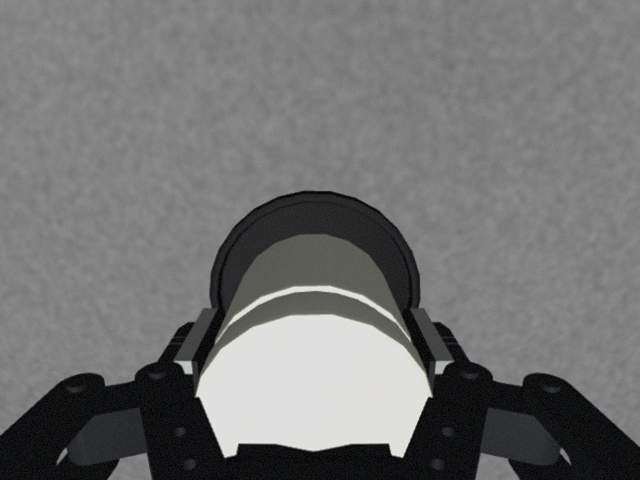

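View pics/s22.png

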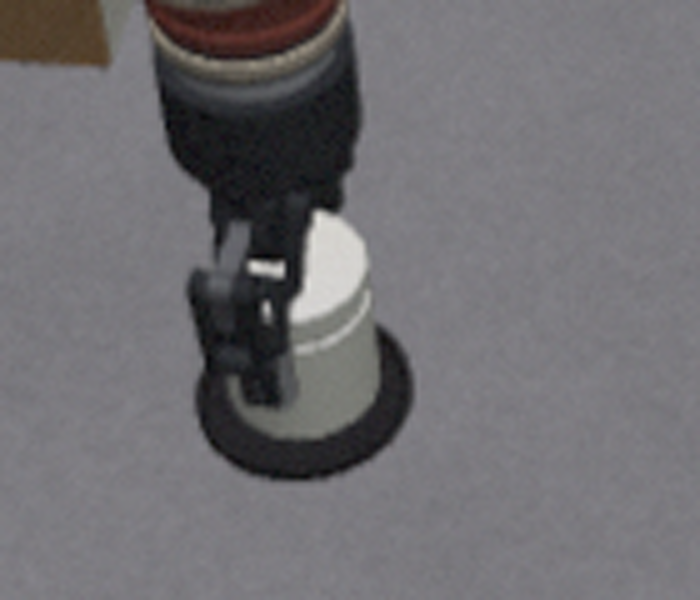

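Call:
move_arm --pt "0 0 0.4 0 6" --pt "0 0 0.7 0 6" --pt "0 0 0.9 0 6" --pt "0 0 1 0 6" --pt "0 0 1 0 6"

```text
t: 28.92
tool_pos: [0.6285, 0.1927, 0.0415]
tool_rot: [3.141, 0.0, -0.002]
contact_force: [-7.7, -1.5, 11.5]
opening: 0.0631
```

Call:
move_arm --pt "0 0 -0.1 0 6" --pt "0 0 -0.1 0 8" --pt "0 0 -0.1 0 8.5" --pt "0 0 -0.1 0 8.5" --pt "0 0 -2 0 8.5"

```text
t: 29.55
tool_pos: [0.6269, 0.1923, 0.0576]
tool_rot: [3.141, -0.0, -0.007]
contact_force: [-0.6, 0.1, 0.8]
opening: 0.0848
```

Call:
move_arm --pt "0 0 -6 0 8.5" --pt "0 0 -11 0 8.5" --pt "0 0 -13 0 8.5" --pt "0 0 -13 0 8.5"

```text
t: 30.05
tool_pos: [0.6295, 0.1928, 0.1917]
tool_rot: [-3.141, 0.0, -0.007]
contact_force: [-0.2, -0.7, 0.3]
opening: 0.085
```

```bash
python3 - <<'E'
from h import *
go(.6802,.0097,.18,0)
d=get_image("wrist"); show(d,"w23"); whiterect(d,proj(d,[.627,.1923,.077])[0],.077,205)
d=get_image("side"); show(d,"s23",(180,200,320,320),5)
E
```

```text
t 30.05 pos [0.6295 0.1928 0.1917] yaw -0.0 q6 1.76 open 0.085 F [-0.2 -0.7  0.3]
shift cm [ 5.07 18.31  1.18] twist -0.0 tilt [ 0.004  0.001 -1.   ]
rect [626.  192.2] [61.4 61.5] 90.0
```

View pics/w23.png

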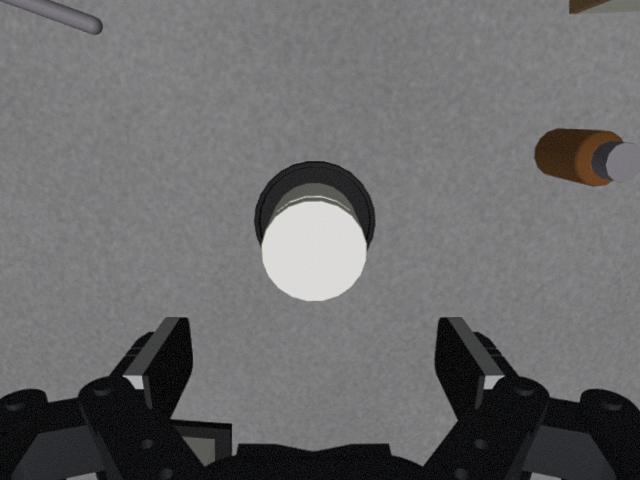

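View pics/s23.png

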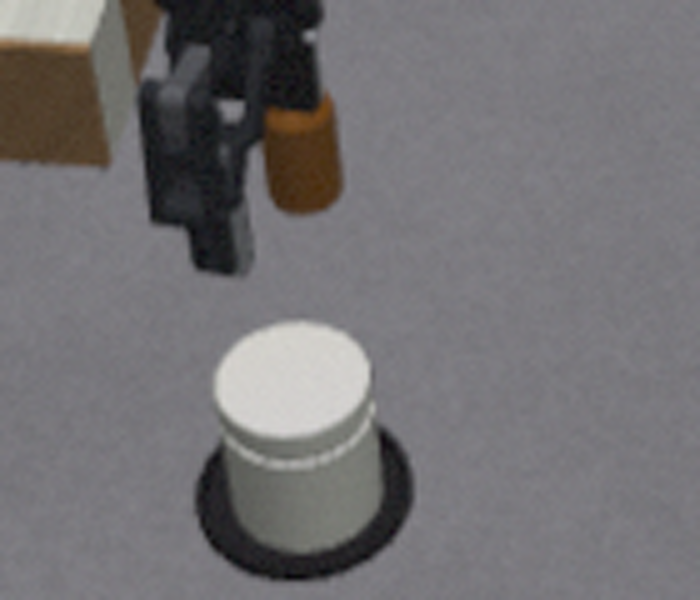

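```bash
python3 - <<'E'
from h import *
o=sensors.get_obs(); R=Ro.from_rotvec(o["tool_rot"]).as_matrix()
d=get_image("wrist"); C=-d["R"].T@d["t"]; print("cam in tool",R.T@(C-o["tool_pos"]))
d=np.load("top0.npy",allow_pickle=True).item()
print("carton front bottom edge",ray(d,[[319,97],[437,84]],0.0))
for z in (.05,.08,.1,.12): print(z,ray(d,[[317,83],[437,73]],z))
E
```

```text
cam in tool [ 0.07333872  0.00077278 -0.12586875]
carton front bottom edge [[ 0.78220639  0.01286396]
 [ 0.80361611 -0.23480669]]
0.05 [[ 0.79640746  0.01437305]
 [ 0.81072163 -0.22679034]]
0.08 [[ 0.78667808  0.01322705]
 [ 0.80059206 -0.22119386]]
0.1 [[ 0.78019183  0.01246305]
 [ 0.79383901 -0.21746288]]
0.12 [[ 0.77370558  0.01169905]
 [ 0.78708596 -0.21373189]]
```

Call:
move_arm --pt "5.1 18.3 1.2 0 8.5" --pt "5.1 18.3 1.2 0 8.5" --pt "5.1 18.3 1.2 0 8.5" --pt "5.1 18.3 1.2 0 8.5" --pt "5.1 18.3 1.2 0 8.5"

```text
t: 30.82
tool_pos: [0.6783, 0.0097, 0.1747]
tool_rot: [-3.141, 0.001, 0.006]
contact_force: [0.1, 0.0, -0.3]
opening: 0.085
```

```bash
python3 - <<'E'
from h import *
go(.6802,.0097,.036,0)
d=get_image("wrist"); 
t=np.linspace(0,2*np.pi,12); P=lambda r,z:np.c_[.6802+r*np.cos(t),.0097+r*np.sin(t),t*0+z]
show(d,"w24",pts=np.r_[proj(d,P(.012,.076)),proj(d,P(.018,.054)),proj(d,P(.018,0))])
E
```

```text
t 30.82 pos [0.6783 0.0097 0.1747] yaw -0.1 q6 1.48 open 0.085 F [ 0.1  0.  -0.3]
shift cm [2.400e-01 1.000e-02 1.387e+01] twist -0.1 tilt [-0.004  0.001 -1.   ]
```

View pics/w24.png

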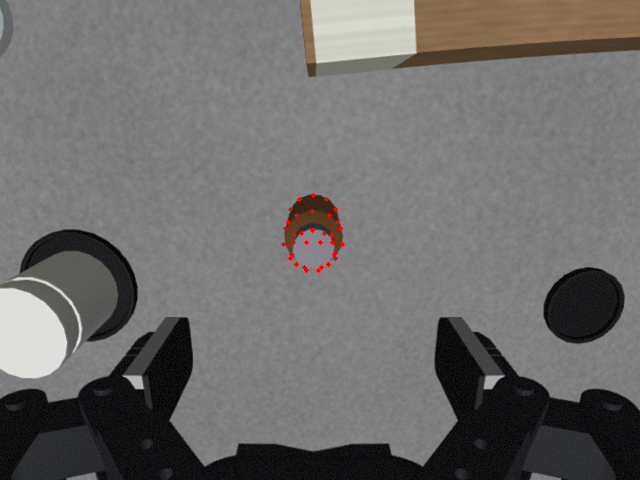

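Call:
move_arm --pt "0.1 0 4 0 8" --pt "0.1 0 9 0 7" --pt "0.1 0 13.6 0 6.5" --pt "0.1 0 13.9 0 6.5" --pt "0.1 0 13.9 0 6.5"

```text
t: 31.5
tool_pos: [0.681, 0.0107, 0.0394]
tool_rot: [3.142, 0.002, 0.002]
contact_force: [0.7, -1.0, 0.9]
opening: 0.0651
```

Call:
move_arm --pt "0 0 0 0 5" --pt "0 0 0 0 4" --pt "0 0 0 0 3" --pt "0 0 0 0 3" --pt "0 0 0 0 3" --newtons 30

```text
t: 32.12
tool_pos: [0.6819, 0.0095, 0.0405]
tool_rot: [3.142, -0.0, 0.005]
contact_force: [0.0, 0.2, 5.4]
opening: 0.0347
```

Call:
move_arm --pt "0 0 -2 0 3" --pt "0 0 -5 0 3" --pt "0 0 -9 0 3" --pt "0 0 -12 0 3" --pt "0 0 -12 0 3"

```text
t: 32.75
tool_pos: [0.6825, 0.0093, 0.1628]
tool_rot: [3.141, -0.0, 0.012]
contact_force: [0.3, -0.1, 0.3]
opening: 0.0351
```

```bash
python3 - <<'E'
from h import *
go(.611,-.204,.14,0)
d=get_image("wrist"); show(d,"w25")
E
```

```text
t 32.75 pos [0.6825 0.0093 0.1628] yaw -0.0 q6 1.48 open 0.0351 F [ 0.3 -0.1  0.3]
shift cm [-7.16 21.33  2.25] twist -0.0 tilt [ 0.007 -0.001 -1.   ]
```

View pics/w25.png

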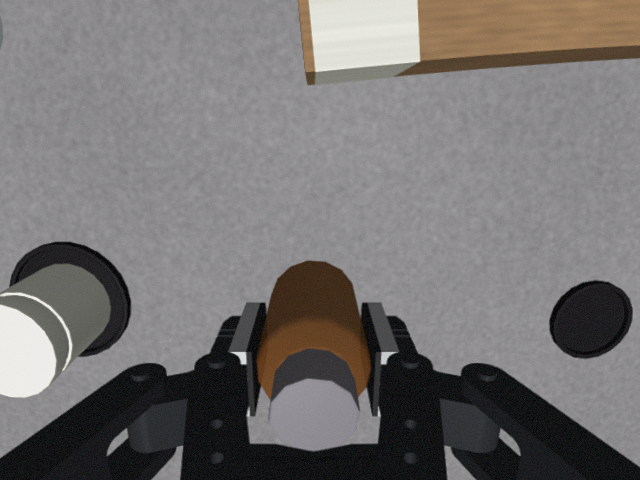

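Call:
move_arm --pt "-7 21.3 2 0 3" --pt "-7 21.3 2 0 3" --pt "-7 21.3 2 0 3" --pt "-7 21.3 2 0 3" --pt "-7 21.3 2 0 3"

```text
t: 33.42
tool_pos: [0.6079, -0.2053, 0.1351]
tool_rot: [-3.14, 0.007, 0.007]
contact_force: [-0.7, -0.3, -0.6]
opening: 0.0351
```

```bash
python3 - <<'E'
from h import *
go(.613,-.204,.07,0)
d=get_image("wrist"); show(d,"w26")
E
```

```text
t 33.42 pos [ 0.6079 -0.2053  0.1351] yaw -0.2 q6 1.13 open 0.0351 F [-0.7 -0.3 -0.6]
shift cm [ 0.54 -0.12  6.51] twist -0.2 tilt [-0.005  0.002 -1.   ]
```

View pics/w26.png

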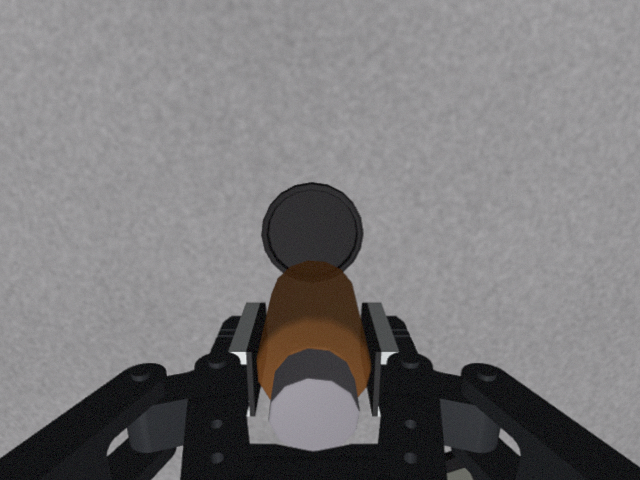

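Call:
move_arm --pt "0.4 0 3 0 3" --pt "0.4 0 6 0 3" --pt "0.4 0 7.7 0 3" --pt "0.4 0 7.7 0 3" --pt "0.4 0 7.7 0 3"

```text
t: 34.1
tool_pos: [0.6152, -0.2033, 0.0623]
tool_rot: [3.141, 0.001, 0.003]
contact_force: [0.5, -0.2, -0.1]
opening: 0.0349
```

```bash
python3 - <<'E'
from h import *
go(.613,-.204,.043,0)
d=get_image("wrist"); show(d,"w27")
d=get_image("side"); show(d,"s27",(240,130,340,210),6)
E
```

```text
t 34.1 pos [ 0.6152 -0.2033  0.0623] yaw 0.0 q6 1.14 open 0.0349 F [ 0.5 -0.2 -0.1]
shift cm [-0.23  0.07  1.93] twist 0.0 tilt [ 0.002 -0.001 -1.   ]
```

View pics/w27.png

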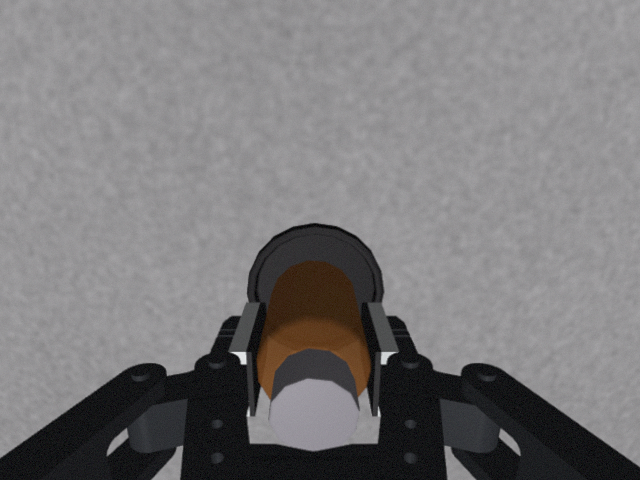

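View pics/s27.png

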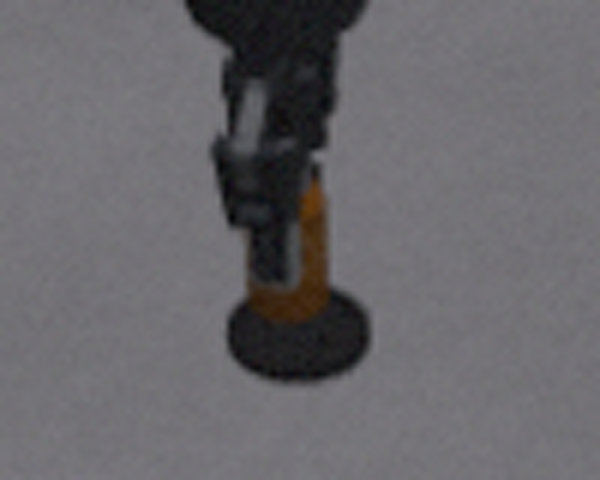

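Call:
move_arm --pt "-0.2 0 0.7 0 3" --pt "-0.2 0 1.3 0 3" --pt "-0.2 0 1.7 0 3" --pt "-0.2 0 1.9 0 3" --pt "-0.2 0 1.9 0 3"

```text
t: 34.83
tool_pos: [0.6122, -0.2033, 0.0435]
tool_rot: [-3.141, 0.0, 0.002]
contact_force: [-4.3, 1.6, 9.2]
opening: 0.0355
```

```bash
python3 - <<'E'
from h import *
go(.613,-.204,.043,0)
d=get_image("side"); show(d,"s28",(240,130,340,210),6)
E
```

```text
t 34.83 pos [ 0.6122 -0.2033  0.0435] yaw -0.0 q6 1.13 open 0.0355 F [-4.3  1.6  9.2]
shift cm [0.08 0.07 0.05] twist -0.0 tilt [-0.002  0.001 -1.   ]
```

View pics/s28.png

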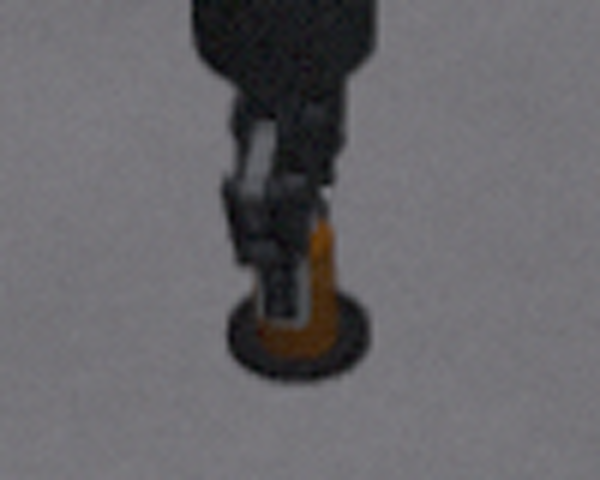

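Landed (9 N). Release and retreat to the side.

Call:
move_arm --pt "0 0 -0.1 0 3.5" --pt "0 0 -0.1 0 5.5" --pt "0 0 -0.1 0 6" --pt "0 0 -0.1 0 6" --pt "0 0 -2 0 6"

```text
t: 35.5
tool_pos: [0.6109, -0.2027, 0.0606]
tool_rot: [-3.14, 0.0, 0.006]
contact_force: [-0.3, -0.5, -0.0]
opening: 0.06
```

Call:
move_arm --pt "0 0 -6 0 6" --pt "0 0 -12 0 6" --pt "0 0 -15 0 6" --pt "0 0 -15 0 6"

```text
t: 36.0
tool_pos: [0.6145, -0.2043, 0.2182]
tool_rot: [3.138, -0.0, 0.013]
contact_force: [0.1, -0.1, 0.2]
opening: 0.0601
```

```bash
python3 - <<'E'
from h import *
go(.42,-.5,.22,0)
d=get_image("wrist"); show(d,"w29")
E
```

```text
t 36.0 pos [ 0.6145 -0.2043  0.2182] yaw -0.0 q6 1.14 open 0.0601 F [ 0.1 -0.1  0.2]
shift cm [-19.44  29.57  -0.23] twist -0.0 tilt [ 0.009 -0.004 -1.   ]
```

View pics/w29.png

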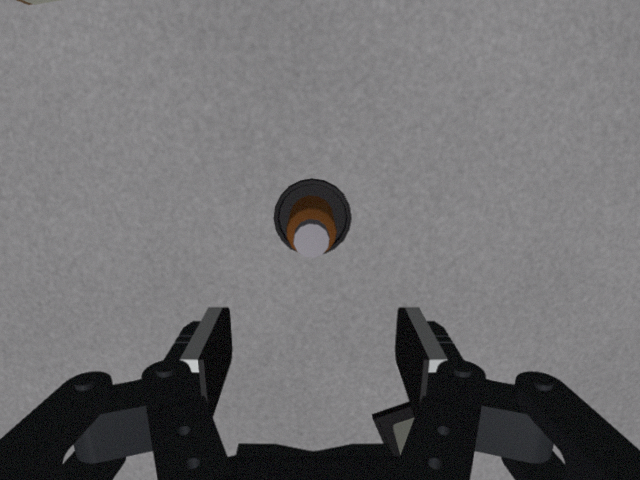

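Good. Clear the top view for a final check.

Call:
move_arm --pt "-19.4 29.6 -3 0 6" --pt "-19.4 29.6 -3 0 6" --pt "-19.4 29.6 -3 0 6" --pt "-19.4 29.6 -3 0 6" --pt "-19.4 29.6 -3 0 6"

```text
t: 36.67
tool_pos: [0.4397, -0.4644, 0.2363]
tool_rot: [-3.139, 0.0, 0.003]
contact_force: [0.9, 0.3, -1.1]
opening: 0.0602
```

Call:
move_arm --pt "-20 10 0 0 6" --pt "-20 10 0 0 6" --pt "-20 10 0 0 6" --pt "-20 10 0 0 6" --pt "-20 10 0 0 6"

```text
t: 37.3
tool_pos: [0.239, -0.5638, 0.2362]
tool_rot: [-3.138, 0.007, 0.002]
contact_force: [0.6, -0.1, -0.2]
opening: 0.0601
```

```bash
python3 - <<'E'
from h import *
go(.42,-.5,.22,0)
d=get_image("top"); show(d,"t30")
for nm,p,z in [("lid",(.377,.3144),.053),("jar",(.627,.1923),.077),("sq",(.3934,-.3095),.061)]:
    print(nm); whiterect(d,proj(d,[*p,z])[0],z,150)
hsv=cv2.cvtColor(d["image"],cv2.COLOR_RGB2HSV); u,v=proj(d,[.611,-.204,.05])[0].astype(int); print(u,v)
show(d,"t30s",(u-40,v-40,u+40,v+40),7)
d=get_image("side"); show(d,"s30")
E
```

```text
t 37.3 pos [ 0.239  -0.5638  0.2362] yaw -0.2 q6 0.28 open 0.0601 F [ 0.6 -0.1 -0.2]
shift cm [18.07 -6.45  1.62] twist -0.2 tilt [-0.001  0.004 -1.   ]
lid
rect [375.7 316.5] [ 57.3 100.4] 85.4
jar
rect [625.7 192.5] [61.9 61.7] 43.4
sq
rect [ 392.8 -310.6] [44.5 45.6] 21.9
430 171
```

View pics/t30.png

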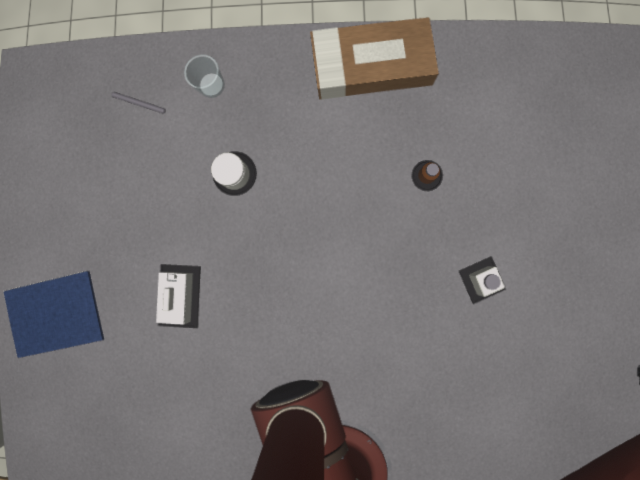

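View pics/s30.png

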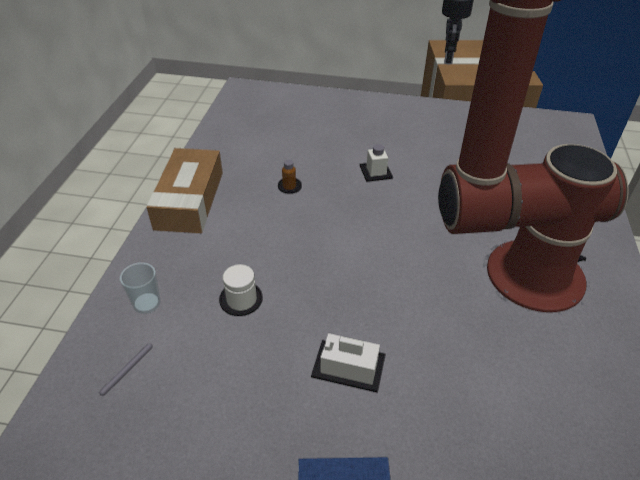

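View pics/t30s.png

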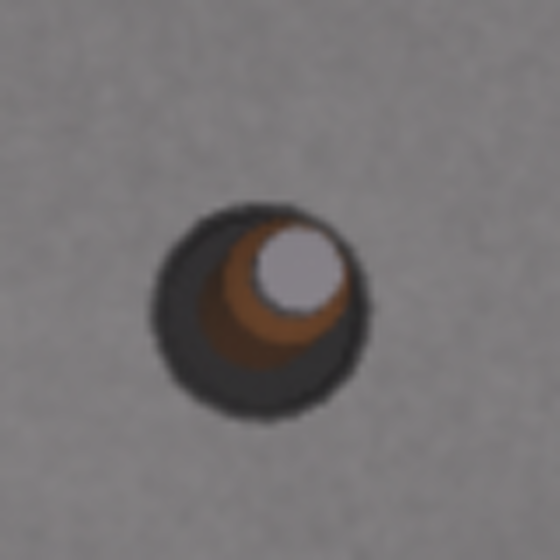

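```bash
python3 - <<'E'
from h import *
d=get_image("top"); print("small bottle",ray(d,[432.2,168.6],.079), "tray",[.611,-.204])
print(order.finish_job())
E
```

```text
small bottle [[ 0.61211001 -0.20281378]] tray [0.611, -0.204]
the job is handed in; nothing more can be done
None
```

I set out the station in one pass and handed the job in at about 37 s of the 125 s allowed. The slide box went into its tray first and then its lid. The square bottle, the jar and the small bottle followed. No verdict is reported, so the figures below are my own camera measurements, good to about 2 mm.

| Item | Measured offset | Limit |
|---|---|---|
| Slide box from tray centre | about 1 mm | 15.5 mm |
| Lid from box, notch around key | within about 1.5 mm and 1° | 10 mm lengthwise, 8 mm sideways, 0.15 rad (8.6°) |
| Jar from tray centre | 1–2 mm | 13 mm |
| Small bottle from tray centre | 1–2 mm | 13 mm |
| Square bottle from tray centre | 1–2 mm | 14 mm |

- **Set-downs:** each item was lowered to light contact, with at most 19 N at the wrist, before release.
- **Last pictures:** all items stand upright inside the rims and the lid lies flat. The gripper is well clear of everything.
- **Disagreements:** the top and wrist cameras put the lid and box about 1.5 mm apart sideways. In one top picture the box's measured angle was about 3° off the wrist camera's; later pictures agreed within 1°. No check failed.

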